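# Eject a pressed incense tablet with the two-stage button and pack it

### The job

Press the red button on the green console down to its halfway stop, hold it there for a second, then press it all the way down so that it latches and the die pushes up the incense tablet. Lift the tablet out of the die and set it down flat, rosette up, without dropping it, in the empty compartment of the cardboard tray. Leave the packed tablet, the jar, the tin and the brass dish where they are.

Things in the scene. Friction and masses are not known exactly. Their poses are not given: they have to be found in the camera images.
- console: Fixed green console, 164 deep (x) x 120 wide (y) x 302 mm high; origin at the centre of its underside, front towards its -x. Its lower front is a desk sloping at 27 deg that carries the red button. The head overhangs it (front face at x = -35 mm, underside at z = 222 mm), so the button can be reached only by coming in tilted, roughly along its own axis.
- button_base: Yellow disc (64 mm) on the slope; origin where the button's axis meets the slope, z along that axis out of the slope (27 deg from vertical, up and to the console's front), y sideways. On it a steel collar (44 mm diameter) and the flat red cap (32 mm), top 16 mm beyond the collar. Both are screwed to a height that is not reported: the free cap's top is 26 to 34 mm from the origin along z.
- button (a joint): First stage of the red two-stage button: spring travel of the cap along its axis in m, 0 free, 0.005 at the halfway stop and beyond it. Light: 1 N rising to 3 N. Springs back to 0 when let go.
- plunger (a joint): Second stage: travel in m beyond the halfway stop, 0 at the start, 0.005 fully down, a rigid end. It does not move until about 11 N (10 to 12) press the cap and stays where it is pushed for good: if it is pushed before the pause at the halfway stop, the job is spoilt. It drives the die's ejector, which rises by 4 times this (20 mm in all).
- die: Fixed open steel die block, 100 (x) x 120 (y) x 48 mm high, origin at the centre of its underside. The tablet lies in a cavity 38 (x) x 58 (y) mm in the middle of its top, at first 2 mm below the top. With the button fully down the ejector has raised it: its top is then 66 mm above the origin, 18 mm stand proud and 8 mm are still in the cavity; lift straight up.
- tablet: Loose brown pressed-incense tablet with a gold rosette on top, box 36 (x) x 56 (y) x 26 mm high, about 70 g, origin at the centre of its underside, axes along the die's while in it.
- tray: Fixed low open cardboard tray, 190 (x) x 120 (y) mm, walls 18 mm high and 4 mm thick, floor 3 mm, origin at the centre of its underside. A wall across the middle makes two compartments, each 89 (x) x 112 (y) mm inside: the one at -x holds a packed tablet, the one at +x is empty.
- slot (a point): Centre of the empty compartment's floor (3 mm above the tray's underside), axes as the tray's.
- packed: Bystander: a tablet like the other one, loose in the tray's other compartment; origin at the centre of its underside.
- jar: Bystander: loose amber jar with a red cap, 56 mm diameter, 85 mm high; origin at the centre of its underside.
- tin: Bystander: loose steel tin with a yellow label, 60 mm diameter, 80 mm high; origin at the centre of its underside.
- dish: Bystander: loose brass dish, 80 mm diameter, 30 mm high; origin at the centre of its underside.
Things that resemble listed ones, but are neither listed nor needed, are in the scene too. Leave any purple look-alike of the tablet alone.

How it is judged:
On the way, in this order (a step that is already met when the one before it is completed fails the run):
1. the button is held at its halfway stop (first stage over 4 mm, second stage under 1 mm) for 0.6 s (value of joint button above 0.004 m and value of joint plunger below 0.001 m), for 0.6 s.
2. the button is pressed fully down (second stage over 4 mm) (value of joint plunger above 0.004 m), for 0.1 s.
3. the fingers lift the tablet out of the cavity, its underside above the die's top (z of tablet in the frame of die above 0.05 m and contact force between tablet and the fingers above 0.3 N), for 0.1 s.
At the end, for the whole second after the job is handed in: The button is let go with its second stage latched down (over 4 mm); the tablet lies flat (within 0.1 rad) and at rest on the floor of the tray's empty compartment (underside within 4 mm of the floor, its centre within 34 mm in x and 45 mm in y of the compartment's centre), rosette up (value of joint plunger above 0.004 m and value of joint button below 0.001 m and x of tablet in the frame of slot between -0.034 and 0.034 m and y of tablet in the frame of slot between -0.045 and 0.045 m and z of tablet in the frame of slot below 0.004 m and angle between tablet's own z axis and vertical below 0.1 rad and linear speed of tablet below 0.01 m/s); the robot touches nothing.
It fails at once if a bystander (packed tablet, jar, tin or dish) is moved by more than 20 mm (distance of any of packed, jar, tin, dish from where it was at the start of the episode above 0.02 m).
It fails at once if the tablet is dropped or thrown: away from the die, it moves faster than 0.6 m/s while no finger touches it (horizontal distance between tablet and die above 0.06 m and linear speed of tablet above 0.6 m/s and contact force between tablet and the fingers below 0.01 N).
It also fails if it takes over 62 s, if anything falls off the work surface, if the arm or the gripper's body presses on something with over 40 N, if the wrist force passes 120 N, or if a joint passes its speed limit or range.

### The arm

A 6-joint arm with a two-finger parallel gripper is mounted at the origin on the work surface. World frame = base frame: x ahead of the robot, y to its left, z up, the work surface at z = 0. Lengths are in m, angles in rad, forces in N, time in s.
With the tool pointing down it reaches from about 0.325 to 0.775 m from the base axis. Payload 5.5 kg.
Tool frame: the origin (TCP) lies midway between the tips of the shut fingers; the grasp point (between the pads) lies bot.hold_point_z behind it (bot.hold_point_z is the distance from the TCP to the grasp point, in m); z points along the fingers, y is the line along which they close (so a half turn about z gives the same grasp; the last joint's range is limited). The gripper opens to 88 mm and grips with 3 to 60 N. Pads are 20 mm wide; open, the fingers measure 115 mm over their backs; the gripper's body (75 mm by 178 mm) begins 61 mm behind the grasp point.
Start: joints at [-1.299, 0.091, 1.231, -0, 1.82, -0.057], TCP at [0.194, -0.568, 0.198] pointing down, gripper open.
Joint ranges: [-2.87, 2.87], [-0.86, 2.18], [0.17, 2.46], [-1.51, 4.65], [0.06, 2.69], [-2.65, 2.65]. Speed limits (rad/s): [2.57, 2.57, 3.01, 3.14, 3.14, 3.14].

### API

Orientations are given as a 3x3 rotation matrix whose columns are the frame's x, y, z axes.
In Python, from plant import bot gives the robot as it stands. The module is installed in compiled form; this text tells all that it offers.
- The arm moves only by the tool carry_out, never from a script. Its argument "rows" is a list of rows, each a list of 4 numbers: the shift along the tool's x, y, z in mm, then the turn about the tool's z in rad. A call has 1 to 20 rows; each row is the pose to reach, as a shift and turn from the pose commanded when the call began, along the tool's axes at that moment; what a row does not reach only later rows make up. A row lasts 1/12 s, in which the tool goes at most 41.7 mm and 7.16 degrees, less where a joint would pass 70% of its speed; a pose out of reach is approached as far as the arm can. A call with a gripper value outside its range is refused whole. "gripper" is the closure in counts, from 0 (fully open) to 255 (shut), set as the call begins (left out, the last holds). The fingers move at their own pace and stop on an object; "squeeze" is the grip in N (left out, the last holds). Time passes only in rows, so rows that repeat a pose let the fingers close. It gives the time, the measured TCP pose, the force, the opening and the grip force at its end, in the units of the state.
- bot.get_obs(): the state, without advancing time (a new reading comes with each control period).
- bot.grab_frame(name): name is "side" or "top"; returns (picture, depth): 400x640x3 uint8, blue, green, red; 400x640 float32, m along the optical axis (not along the pixel's ray), 0 where there is no reading.
- bot.calibration(name): a dict with "K" (3x3 intrinsics, pixels), "eye" and "rotation" of the camera in the world. Camera axes: x right, y up, looking along -z (the intrinsics and any distortion apply to the point x, -y, -z); pixel columns grow to the right and rows downward; lengths in m; the calibration is good to about 2 mm. A picture is of the moment at which its call begins. calibration takes no time and is no camera call.
- bot.job_done(): hands the job in; it is judged then, once.
The state is a dict: "clock": time; "joints": joint angles; "qd": joint speeds; "tau": joint torques, N m; "ee_pos": TCP position; "ee_rot": TCP orientation; "force": force on the tool from outside, world axes, zero at the start; "wrist_torque": the same for the moment, N m; "grip_width": finger opening in m; "gripper_force": force on a finger pad.
Only numpy, scipy, OpenCV 4.12 (cv2) and the standard library are available. Lean on these libraries where they do the work, as an engineer would, in place of code of your own. Each camera call takes 0.05 s, during which the arm holds its last target. There are 200 camera calls.

## Working session

There is one attempt and no reset: what is moved stays moved. The work goes in short steps, Python scripts to look and compute and a tool call to move; the robot and the scene stay as the last step left them, time stands still between calls to the robot, and variables do not carry over. Pictures are saved under pics/ and viewed, at most 13 in all, crops included, and the job is handed in when it is done.

Besides the shell and the picture viewer there is one more tool, called after "Call:" by a JSON object that holds its "fn" and its "kwargs". carry_out: Moves the arm, as the interface text tells. Its arguments: {"type":"object","properties":{"rows":{"type":"array"},"gripper":{"type":"number"},"squeeze":{"type":"number"}},"required":["rows"]}

```bash
mkdir -p pics
cat > h.py <<'E'
import numpy as np,cv2
from plant import bot
def save(n,f):
    p,d=bot.grab_frame(n); cv2.imwrite(f'pics/{f}.png',p); np.save(f'pics/{f}.npy',d); return p,d
def w(n,d,u,v,r=1):
    c=bot.calibration(n);K=c['K'];a=d[v-r:v+r+1,u-r:u+r+1];z=np.median(a[a>0])
    q=np.array([(u-K[0,2])/K[0,0]*z,-(v-K[1,2])/K[1,1]*z,-z]);return np.array(c['rotation'])@q+np.array(c['eye'])
def cloud(n,d):
    c=bot.calibration(n);K=c['K'];v,u=np.mgrid[:400,:640]
    q=np.stack([(u-K[0,2])/K[0,0]*d,-(v-K[1,2])/K[1,1]*d,-d],-1);return q@np.array(c['rotation']).T+np.array(c['eye'])
E
python3 - <<'E'
from h import *
np.set_printoptions(precision=4,suppress=True)
for n in('top','side'): save(n,n+'0'); print(n,bot.calibration(n))
print(bot.get_obs(),bot.hold_point_z)
E
```

```text
top {'K': array([[488.5447,   0.    , 325.1861],
       [  0.    , 488.5447, 195.1923],
       [  0.    ,   0.    ,   1.    ]]), 'eye': array([0.3387, 0.0075, 1.4214]), 'rotation': array([[-0.0012,  0.9946, -0.1034],
       [-1.    , -0.0007,  0.005 ],
       [ 0.0049,  0.1034,  0.9946]])}
side {'K': array([[380.0703,   0.    , 322.9021],
       [  0.    , 380.0703, 201.1054],
       [  0.    ,   0.    ,   1.    ]]), 'eye': array([0.1646, 0.6149, 0.6685]), 'rotation': array([[-0.8831,  0.2922, -0.3672],
       [-0.4693, -0.5508,  0.6902],
       [-0.0005,  0.7818,  0.6235]])}
{'clock': 0.1, 'joints': array([-1.2987,  0.0918,  1.2318,  0.    ,  1.8198, -0.0567]), 'qd': array([ 0.0005, -0.0019, -0.0024, -0.0012, -0.0002,  0.0009]), 'tau': array([  0.0025, -44.7861, -40.7567,   0.0699,   0.0285,  -0.0001]), 'ee_pos': array([ 0.1937, -0.5676,  0.1966]), 'ee_rot': array([[ 0.9464,  0.3229, -0.0005],
       [ 0.3229, -0.9464,  0.0017],
       [ 0.0001, -0.0018, -1.    ]]), 'force': array([-1.0608,  0.2486,  0.0037]), 'wrist_torque': array([-0.0584,  0.0347,  0.0273]), 'gripper_force': 0.0, 'grip_width': 0.08782817115925268} 0.0187
```

View pics/top0.png

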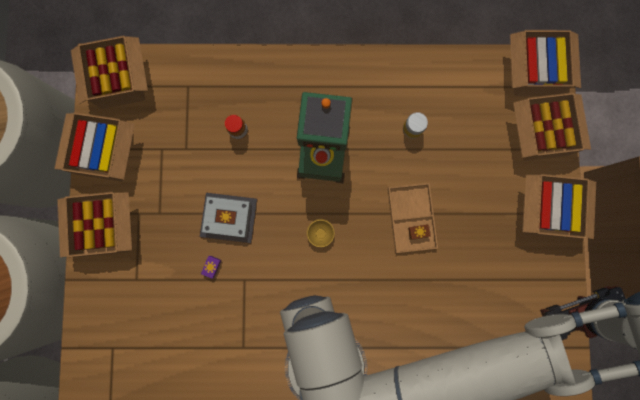

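View pics/side0.png

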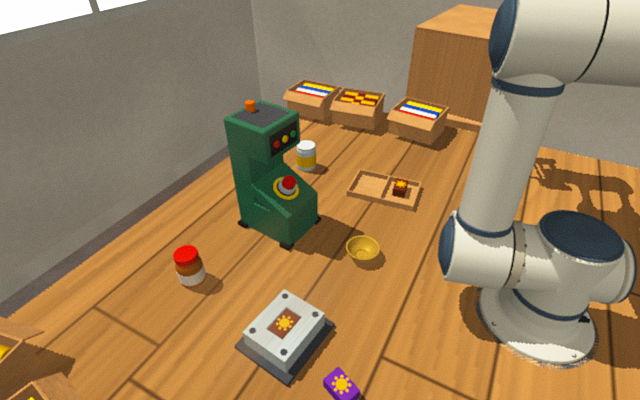

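The top view shows the console at (323,125), its button at about (320,156), the die at (227,217), the tray at (412,219) with its empty half at (410,203), and the dish at (320,234). I'll enlarge it.

Run:
```python
from h import *
p=cv2.imread('pics/top0.png');cv2.imwrite('pics/c1.png',cv2.resize(p[85:280,190:450],None,fx=3,fy=3,interpolation=cv2.INTER_CUBIC))
p=cv2.imread('pics/side0.png');cv2.imwrite('pics/c2.png',cv2.resize(p[130:250,225:345],None,fx=5,fy=5,interpolation=cv2.INTER_CUBIC))
```

```text
(no output)
```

View pics/c1.png

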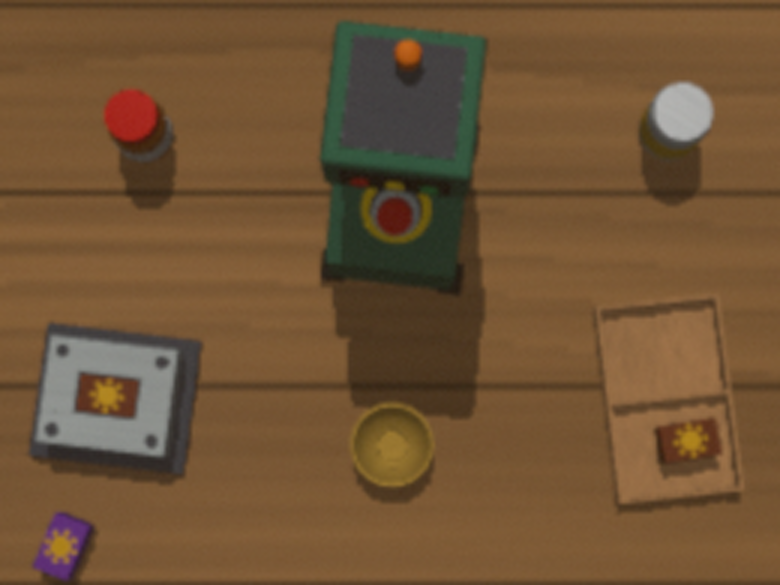

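View pics/c2.png

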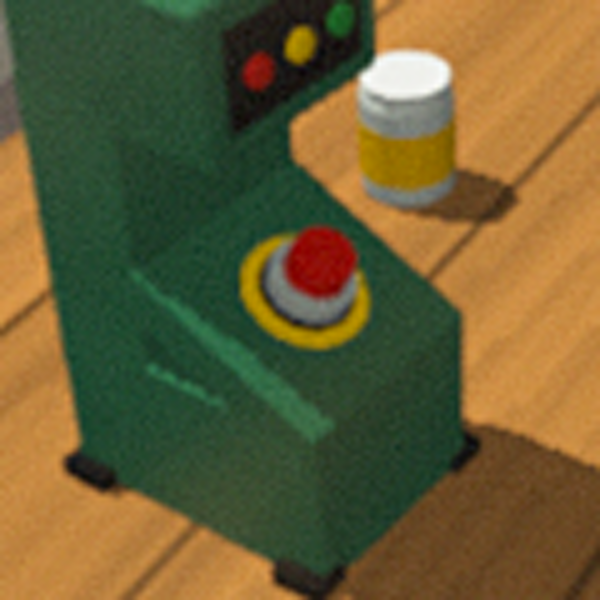

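Crop 1: cap centre at (395,215). Roof corners (343,23), (485,38), (470,180), (322,166). Die tablet corners (78,374), (140,378), (137,418), (76,413). Tray corners (598,308), (717,299), (741,490), (619,507).
Crop 2: cap centre at (321,262), so side-view px (289,182).

```bash
cat >> h.py <<'E'
def plane(n,u,v,z):
    c=bot.calibration(n);K=c['K'];r=np.array(c['rotation'])@np.array([(u-K[0,2])/K[0,0],-(v-K[1,2])/K[1,1],-1]);e=np.array(c['eye'])
    return e+r*(z-e[2])/r[2]
E
python3 - <<'E'
from h import *
np.set_printoptions(precision=4,suppress=True)
def rep(name,pts,z):
    P=np.array([plane('top',190+a/3,85+b/3,z) for a,b in pts]);e=P[[1,2,3,0]]-P
    print(name,P.mean(0),'edges',np.linalg.norm(e,axis=1),'ang',np.degrees(np.arctan2(e[:,1],e[:,0])));print(P[:,:2].tolist())
rep('roof',[(343,23),(485,38),(470,180),(322,166)],.302)
rep('tab',[(78,374),(140,378),(137,418),(76,413)],.046)
rep('die',[(48,332),(180,345),(163,457),(38,448)],.048)
rep('tray',[(598,308),(717,299),(741,490),(619,507)],.018)
rep('packed',[(657,428),(717,420),(720,456),(660,464)],.029)
dt=np.load('pics/top0.npy');ds=np.load('pics/side0.npy')
print('cap',w('top',dt,322,157),w('side',ds,289,182))
print('dish',w('top',dt,320,234)); 
for n,d,p in (('top',dt,'top0'),('side',ds,'side0')):
    im=cv2.imread(f'pics/{p}.png').astype(int);C=cloud(n,d);b,g,r=im[...,0],im[...,1],im[...,2]
    m=(r>90)&(g<60)&(b<60)
    box=np.zeros_like(m)
    if n=='top': box[148:166,312:332]=1
    else: box[172:194,278:300]=1
    m&=box
    v,u=np.nonzero(m);Q=C[m&(d>0)];c=Q.mean(0);s=np.linalg.svd(Q-c);print(n,m.sum(),u.mean(),v.mean(),u.min(),u.max(),v.min(),v.max(),c,np.median(Q,0),s[1],s[2][2])
    # desk fit
    m=(g>r+15)&(g>b+5);box=np.zeros_like(m)
    if n=='top': box[145:175,303:345]=1
    else: box[172:210,262:312]=1
    Q=C[m&box.astype(bool)&(d>0)]; Q=Q[(Q[:,2]<.2)&(Q[:,2]>.04)]
    c=np.median(Q,0);
    for _ in range(5):
        s=np.linalg.svd(Q-c,full_matrices=False);nn=s[2][2];nn*=np.sign(nn[2]);res=(Q-c)@nn;Q=Q[abs(res)<.006];c=Q.mean(0)
    print('desk',len(Q),c,nn,np.degrees(np.arccos(nn[2])))
E
```

```text
roof [0.6349 0.0021 0.302 ] edges [0.112  0.1139 0.1154 0.1153] ang [-96.1747 173.7386  84.4971  -7.949 ]
[[0.6977730784608597, 0.05065932223055558], [0.685721775500455, -0.06073348609614498], [0.5725393336665252, -0.04831528630863349], [0.583610404089631, 0.06660029879380995]]
tab [0.4204 0.2801 0.046 ] edges [0.0584 0.0376 0.0574 0.0366] ang [-93.7464 176.7221  85.2645  -1.6744]
[[0.44084834293098774, 0.30838009396667027], [0.43703295578857193, 0.250113188922264], [0.39948639657758916, 0.252263608707545], [0.4042237490871059, 0.30945072674960145]]
die [0.4207 0.2801 0.048 ] edges [0.1249 0.1059 0.117  0.109 ] ang [-95.687  172.2366  85.8343  -3.5288]
[[0.4803319076957664, 0.33700478687144175], [0.4679551117293196, 0.21272076899124542], [0.3630168131695337, 0.22702722754582505], [0.3715157008293046, 0.3437151199746389]]
tray [ 0.4172 -0.2518  0.018 ] edges [0.1155 0.1844 0.1177 0.1914] ang [ -85.6876 -174.1965   97.7827    5.1471]
[[0.506334751197187, -0.18527437965205712], [0.5150172771690048, -0.3004154958525289], [0.33159677219623884, -0.3190581013967523], [0.315659333272208, -0.20244977608077036]]
packed [ 0.377  -0.2678  0.029 ] edges [0.0577 0.0341 0.0575 0.0341] ang [ -82.4992 -176.5488   97.4749    3.6949]
[[0.3902653083359734, -0.23811782721098346], [0.3977963717283412, -0.29531603498997766], [0.3637093874914161, -0.29737174351144674], [0.3562232765688022, -0.24031616349431115]]
cap [0.5707 0.0094 0.1579] [0.5704 0.0195 0.1539]
dish [0.3732 0.0155 0.0024]
top 6 321.1666666666667 160.33333333333334 318 323 158 163 [0.563  0.0116 0.1511] [0.5647 0.0107 0.1513] [0.0143 0.0103 0.0046] [ 0.3647 -0.2588 -0.8945]
desk 31 [0.5737 0.0604 0.1169] [0.0225 0.9995 0.0208] 88.80638257543342
side 157 288.52866242038215 181.87261146496814 282 295 175 189 [0.5741 0.0158 0.1508] [0.5733 0.0182 0.1521] [0.1773 0.1001 0.078 ] [-0.3183 -0.3047  0.8977]
desk 903 [0.5861 0.015  0.123 ] [-0.4614  0.0666  0.8847] 27.786932610828277
```

```bash
python3 - <<'E'
from h import *
np.set_printoptions(precision=4,suppress=True)
def ray(n,u,v):
    c=bot.calibration(n);K=c['K'];r=np.array(c['rotation'])@np.array([(u-K[0,2])/K[0,0],-(v-K[1,2])/K[1,1],-1]);return np.array(c['eye']),r/np.linalg.norm(r)
def tri(a,b):
    (e1,r1),(e2,r2)=ray('top',*a),ray('side',*b)
    t=np.linalg.lstsq(np.c_[r1,-r2],e2-e1,rcond=None)[0];p,q=e1+r1*t[0],e2+r2*t[1];return (p+q)/2,np.linalg.norm(p-q)
print('cap',tri((321.7,156.7),(289.0,182.3)))
print('cap',tri((321.7,156.2),(288.6,182.0)))
# tablet in die corners via rosette
print('ros',tri((190+107/3,85+396/3),(285,323)))
# yellow ring centre, desk lower front edge corners (side crop2 (322,437),(461,313)) top crop (328,262)?
for a in((322,437),(461,313)): print(a,w('side',np.load('pics/side0.npy'),225+a[0]//5,130+a[1]//5+-1))
# roof depth
ds=np.load('pics/top0.npy');C=cloud('top',ds)
roof=(C[...,2]>.29)&(C[...,2]<.315)&(abs(C[...,1])<.1)&(C[...,0]>.5)&(C[...,0]<.75)
print(cv2.minAreaRect(C[roof][:,:2].astype(np.float32)*1000),roof.sum())
E
python3 - <<'E'
import sys;sys.path.insert(0,'.')
E
```

```text
cap (array([0.5749, 0.0108, 0.1458]), np.float64(0.00254368217705212))
cap (array([0.576 , 0.0107, 0.1463]), np.float64(0.0023909663809116937))
ros (array([0.4213, 0.2815, 0.0449]), np.float64(0.0025010162386064697))
(322, 437) [0.5436 0.0683 0.098 ]
(461, 313) [ 0.5966 -0.1604 -0.0014]
((636.3952026367188, 3.7597618103027344), (119.91063690185547, 119.86954498291016), 83.31397247314453) 2434
```

The calls only shift the tool and turn it about its own z, but the button needs about 27° of tilt. The one documented behaviour that might tilt the tool is a pose out of reach being "approached as far as the arm can". I'll test that in free space, up and outward.

Call:
{"fn": "carry_out", "kwargs": {"rows": [[0,20,-40,0],[0,50,-80,0],[0,80,-100,0],[0,110,-100,0],[0,140,-100,0],[0,170,-100,0],[0,200,-100,0],[0,230,-100,0],[0,230,-100,0],[0,230,-100,0]], "gripper": 255, "squeeze": 20}}

```text
clock: 0.93
ee_pos: [0.2574, -0.7544, 0.2736]
ee_rot: [[0.946, 0.323, 0.009], [0.323, -0.946, -0.027], [0.0, 0.028, -1.0]]
force: [-0.3, -0.2, 1.3]
grip_width: 0.0247
gripper_force: 0.0
```

Run:
```python
from h import *
np.set_printoptions(precision=4,suppress=True)
o=bot.get_obs();print(o['clock'],o['joints'],o['ee_pos'],o['ee_rot'])
```

```text
0.9333 [-1.2853  0.8054  0.1709  0.0016  2.1368 -0.0424] [ 0.2574 -0.7544  0.2736] [[ 0.9464  0.3228  0.0093]
 [ 0.3229 -0.9461 -0.0269]
 [ 0.0001  0.0285 -0.9996]]
```

The tool tilted by 0.028 rad when reach ran out. I'll check whether that ratchets.

Call:
{"fn": "carry_out", "kwargs": {"rows": [[0,40,0,0],[0,80,0,0],[0,120,0,0],[0,160,0,0],[0,200,0,0],[0,200,0,0]]}}

```text
clock: 1.43
ee_pos: [0.2722, -0.7978, 0.2208]
ee_rot: [[0.946, 0.322, 0.022], [0.323, -0.944, -0.064], [-0.0, 0.068, -0.998]]
force: [0.4, 0.5, -0.3]
grip_width: 0.0005
gripper_force: 0.0
```

Call:
{"fn": "carry_out", "kwargs": {"rows": [[0,0,0,0],[0,0,0,0]]}}

```text
clock: 1.6
ee_pos: [0.272, -0.7974, 0.2207]
ee_rot: [[0.946, 0.322, 0.022], [0.323, -0.944, -0.063], [0.0, 0.067, -0.998]]
force: [-0.7, 0.2, 0.3]
grip_width: 0.0007
gripper_force: 0.0
```

Run:
```python
from h import *
np.set_printoptions(precision=4,suppress=True)
o=bot.get_obs();print(o['clock'],o['joints'],o['ee_pos'],o['ee_rot'])
```

```text
1.6 [-1.2836  0.8733  0.1695  0.0031  2.032  -0.0401] [ 0.272  -0.7974  0.2207] [[ 0.9464  0.3222  0.0216]
 [ 0.3229 -0.9443 -0.0632]
 [ 0.      0.0668 -0.9978]]
```

Yes: pulling outward at full reach ratchets tilt, and the tilt is kept. The wanted tilt direction is near azimuth 0, so I'll go high over the console there and pull outward.

```bash
cat >> h.py <<'E'
def rel(*P):
    o=bot.get_obs();R=o['ee_rot']
    for p in P: print('shift mm',np.round((R.T@(np.array(p)-o['ee_pos']))*1000,1))
def st():
    o=bot.get_obs();z=o['ee_rot'][:,2];x=o['ee_rot'][:,0]
    print('t %.2f'%o['clock'],'q',np.round(o['joints'],3),'p',np.round(o['ee_pos'],4),'z',np.round(z,3),'xyaw %.1f'%np.degrees(np.arctan2(x[1],x[0])),'F',np.round(o['force'],1),'w',round(o['grip_width'],4))
E
python3 - <<'E'
from h import *
rel((.2,-.5,.45),(.4,-.25,.5),(.55,.0,.5))
d=np.load('pics/top0.npy');C=cloud('top',d);m=(C[...,0]>.4)&(abs(C[...,1])<.5)&(d>0);print(C[m][:,0].max(),C[m][:,2].max())
E
```

```text
shift mm [  27.9 -288.8 -249.2]
shift mm [ 297.9 -457.1 -310.5]
shift mm [ 520.6 -644.8 -323.1]
1.4881804263675975 0.32960340190097726
```

Call:
{"fn": "carry_out", "kwargs": {"rows": [[4,-35,-20,0],[8,-70,-50,0],[12,-100,-80,0],[16,-130,-110,0],[20,-160,-140,0],[30,-190,-170,0],[50,-220,-200,0.05],[75,-250,-220,0.1],[100,-275,-240,0.15],[130,-300,-255,0.2],[160,-330,-270,0.25],[190,-360,-285,0.3],[220,-390,-295,0.35],[250,-420,-300,0.4],[280,-445,-305,0.44],[310,-470,-310,0.44],[345,-500,-312,0.44],[380,-530,-315,0.44],[420,-560,-317,0.44],[450,-590,-320,0.44]]}}

```text
clock: 3.27
ee_pos: [0.4783, -0.1125, 0.5015]
ee_rot: [[0.993, -0.112, 0.025], [-0.11, -0.992, -0.065], [0.032, 0.062, -0.998]]
force: [1.8, 0.0, 0.2]
grip_width: 0.0004
gripper_force: 0.0
```

Run:
```python
from h import *
st();rel((.55,0,.5),(.8,0,.5))
```

```text
t 3.27 q [-0.257  0.073  0.67  -0.08   2.357  1.367] p [ 0.4783 -0.1125  0.5015] z [ 0.025 -0.065 -0.998] xyaw -6.3 F [1.8 0.  0.2] w 0.0004
shift mm [  58.8 -119.6   -4. ]
shift mm [ 307.2 -147.6    2.3]
```

Call:
{"fn": "carry_out", "kwargs": {"rows": [[20,-35,0,0],[40,-70,0,0],[60,-110,0,0],[80,-125,0,0],[120,-130,0,0],[160,-132,0,0],[200,-135,0,0],[240,-140,0,0],[280,-145,0,0],[320,-150,0,0],[360,-152,0,0],[400,-155,0,0],[440,-160,0,0],[480,-163,0,0],[520,-166,0,0],[560,-170,0,0],[600,-175,0,0],[640,-180,0,0],[680,-185,0,0],[720,-190,0,0]]}}

```text
clock: 4.93
ee_pos: [0.7711, -0.0101, 0.3273]
ee_rot: [[0.992, -0.112, 0.053], [-0.108, -0.992, -0.065], [0.06, 0.058, -0.996]]
force: [-0.9, 0.2, -0.1]
grip_width: 0.0005
gripper_force: 0.0
```

Run:
```python
from h import *
st()
```

```text
t 4.93 q [-0.026  0.738  0.17  -0.077  2.177  1.609] p [ 0.7711 -0.0101  0.3273] z [ 0.053 -0.065 -0.996] xyaw -6.2 F [-0.9  0.2 -0.1] w 0.0005
```

```bash
cat > kin.py <<'E'
import numpy as np
from scipy.optimize import least_squares
D=np.array([[.0918,1.2318,1.8198,.5997,.1966],[.8054,.1709,2.1368,.797,.2736],[.8733,.1695,2.032,.8425,.2207],[.073,.67,2.357,.491,.5015],[.738,.17,2.177,.7711,.3273]])
def fk(p,q2,q3,q5):
    a,L1,L2,phi,h,Lt=p;t=np.pi-q2-q3-q5
    return np.array([a+L1*np.sin(q2)+L2*np.sin(q2+q3+phi)+Lt*np.sin(t),h+L1*np.cos(q2)+L2*np.cos(q2+q3+phi)-Lt*np.cos(t)])
def res(p): return np.r_[(fk(p,*D[:,:3].T)-D[:,3:].T).ravel(),.01*(p-[0,.4,.4,0.2,.35,.3])]
P=least_squares(res,[0,.4,.4,.2,.35,.3]).x
E
python3 - <<'E'
from kin import *
print(P,np.abs(res(P)[:10]).max())
E
```

```text
[-0.00175069  0.37347001  0.56964537  0.1675114   0.15124824  0.37200603] 0.0006580829411878542
```

```bash
cat >> kin.py <<'E'
lb=np.array([-.86,.171,.06]);ub=np.array([2.18,2.46,2.69])
def tilt(q): return np.pi-q.sum()
def call(q,shifts,w,clip=True):
    p0=fk(P,*q);t0=tilt(q)
    X=np.array([np.cos(t0),np.sin(t0)]);Z=np.array([np.sin(t0),-np.cos(t0)])
    for s in shifts:
        tg=p0+X*s[0]/1e3+Z*s[1]/1e3; c=fk(P,*q)
        d=tg-c;n=np.linalg.norm(d)
        if clip and n>.0417: d*=.0417/n
        f=lambda x:np.r_[fk(P,*x)-c-d,w*(tilt(x)-t0)]
        q=least_squares(f,np.clip(q,lb+1e-6,ub-1e-6),bounds=(lb,ub)).x
    return q
E
python3 - <<'E'
from kin import *
for clip in(1,0):
  for w in(.1,.2,.3,.5,1):
    q=np.array([.09,.67,2.36]);q[2]=np.pi-.025-q[0]-q[1]
    # start r .49 z .50 -> solve
    a=call(q,[(60,0)]*3+[(40*k+60,0) for k in range(17)],w,clip)
    q2=np.array([.0918,1.2318,1.8198]);b=call(q2,[(20,-40),(50,-80),(80,-100)]+[(110+30*k,-100) for k in range(5)]+[(230,-100)]*2,w,clip)
    c=call(b,[(40,0),(80,0),(120,0),(160,0),(200,0),(200,0)],w,clip)
    print(clip,w,*[np.r_[fk(P,*x),tilt(x)].round(3) for x in(a,b,c)])
print('real .771 .327 .053(sag .025) | .797 .2736 .028 | .8425 .2207 .067')
E
```

```text
1 0.1 [1.044 0.463 0.899] [0.826 0.294 0.137] [1.014 0.315 0.607]
1 0.2 [0.861 0.376 0.359] [0.819 0.289 0.109] [0.946 0.278 0.4  ]
1 0.3 [0.8   0.349 0.169] [0.811 0.284 0.081] [0.893 0.25  0.235]
1 0.5 [0.771 0.338 0.075] [0.8   0.277 0.043] [0.851 0.227 0.099]
1 1 [0.759 0.334 0.037] [0.791 0.272 0.011] [0.83  0.214 0.025]
0 0.1 [1.159 0.489 1.238] [0.826 0.294 0.137] [1.014 0.315 0.607]
0 0.2 [1.098 0.448 1.004] [0.819 0.289 0.109] [0.981 0.29  0.498]
0 0.3 [1.038 0.405 0.794] [0.811 0.284 0.081] [0.946 0.264 0.381]
0 0.5 [0.942 0.339 0.479] [0.8   0.277 0.043] [0.896 0.23  0.213]
0 1 [0.844 0.285 0.168] [0.792 0.272 0.012] [0.851 0.203 0.066]
real .771 .327 .053(sag .025) | .797 .2736 .028 | .8425 .2207 .067
```

Run:
```python
from kin import *
w=.6
q0=np.array([.073,.67,2.357])
f=lambda n,x:print(n,np.r_[fk(P,*x),tilt(x)].round(3),x.round(3))
# back to r .5 z .5 then directions
for dx,dz in((0,-40),(10,-38),(-15,-37),(-30,-28),(25,-30),(35,-20)):
    q=call(q0,[(dx*k,dz*k) for k in range(1,21)],w);f((dx,dz),q)
    for i in range(2): q=call(q,[(dx*k,dz*k) for k in range(1,21)],w);f('   again',q)
qe=np.array([.738,.171,2.177])
for dx,dz in((40,0),(38,-10),(30,-28),(40,10)):
    q=qe
    for i in range(12): q=call(q,[(dx,dz),(2*dx,2*dz)],w)
    f(('ratchet12x2',dx,dz),q)
```

```text
(0, -40) [0.383 0.636 0.076] [0.166 0.209 2.69 ]
   again [0.326 0.653 0.113] [0.026 0.313 2.69 ]
   again [0.292 0.664 0.15 ] [-0.052  0.354  2.69 ]
(10, -38) [0.42  0.62  0.062] [0.238 0.171 2.67 ]
   again [0.389 0.64  0.093] [0.188 0.171 2.69 ]
   again [0.373 0.652 0.124] [0.156 0.171 2.69 ]
(-15, -37) [0.284 0.641 0.08 ] [-0.098  0.47   2.69 ]
   again [0.199 0.637 0.119] [-0.318  0.65   2.69 ]
   again [0.154 0.634 0.159] [-0.43   0.723  2.69 ]
(-30, -28) [0.158 0.606 0.081] [-0.448  0.819  2.69 ]
   again [0.067 0.56  0.118] [-0.728  1.061  2.69 ]
   again [0.028 0.536 0.154] [-0.86   1.158  2.69 ]
(25, -30) [0.552 0.546 0.068] [0.399 0.171 2.503]
   again [0.564 0.546 0.096] [0.401 0.171 2.473]
   again [0.568 0.551 0.125] [0.393 0.171 2.453]
(35, -20) [0.651 0.469 0.073] [0.533 0.171 2.365]
   again [0.715 0.419 0.107] [0.611 0.171 2.253]
   again [0.753 0.394 0.143] [0.65  0.171 2.177]
('ratchet12x2', 40, 0) [1.011 0.239 0.505] [0.905 0.171 1.561]
('ratchet12x2', 38, -10) [0.937 0.363 0.505] [0.75  0.171 1.716]
('ratchet12x2', 30, -28) [0.746 0.552 0.481] [0.463 0.171 2.027]
('ratchet12x2', 40, 10) [1.062 0.105 0.494] [1.059 0.171 1.417]
```

Call:
{"fn": "carry_out", "kwargs": {"rows": [[30,-3,-28,0],[60,-6,-56,0]]}}

```text
clock: 5.1
ee_pos: [0.7734, -0.0085, 0.3414]
ee_rot: [[0.99, -0.111, 0.086], [-0.106, -0.992, -0.065], [0.092, 0.056, -0.994]]
force: [-0.0, -0.2, 0.9]
grip_width: 0.0007
gripper_force: 0.0
```

Call:
{"fn": "carry_out", "kwargs": {"rows": [[30,-3,-28,0],[60,-6,-56,0]]}}

```text
clock: 5.27
ee_pos: [0.7744, -0.0068, 0.3597]
ee_rot: [[0.986, -0.111, 0.123], [-0.103, -0.992, -0.066], [0.129, 0.052, -0.99]]
force: [-0.2, -0.5, 0.4]
grip_width: 0.0003
gripper_force: 0.0
```

Call:
{"fn": "carry_out", "kwargs": {"rows": [[30,-3,-28,0],[60,-6,-56,0]]}}

```text
clock: 5.43
ee_pos: [0.7756, -0.0053, 0.3746]
ee_rot: [[0.982, -0.111, 0.155], [-0.101, -0.993, -0.067], [0.161, 0.05, -0.986]]
force: [-1.1, -1.3, 1.1]
grip_width: 0.0003
gripper_force: 0.0
```

Call:
{"fn": "carry_out", "kwargs": {"rows": [[30,-3,-28,0],[60,-6,-56,0]]}}

```text
clock: 5.6
ee_pos: [0.7763, -0.0039, 0.3897]
ee_rot: [[0.976, -0.11, 0.186], [-0.099, -0.993, -0.067], [0.192, 0.047, -0.98]]
force: [-0.4, -0.7, -0.2]
grip_width: 0.0008
gripper_force: 0.0
```

Call:
{"fn": "carry_out", "kwargs": {"rows": [[30,-3,-28,0],[60,-6,-56,0]]}}

```text
clock: 5.77
ee_pos: [0.7761, -0.0023, 0.4058]
ee_rot: [[0.97, -0.11, 0.217], [-0.097, -0.993, -0.067], [0.223, 0.044, -0.974]]
force: [-0.1, 0.0, 0.6]
grip_width: 0.0003
gripper_force: 0.0
```

Call:
{"fn": "carry_out", "kwargs": {"rows": [[30,-3,-28,0],[60,-6,-56,0]]}}

```text
clock: 5.93
ee_pos: [0.775, -0.0007, 0.4229]
ee_rot: [[0.962, -0.109, 0.249], [-0.095, -0.993, -0.068], [0.254, 0.041, -0.966]]
force: [-0.4, 0.3, -0.1]
grip_width: 0.0004
gripper_force: 0.0
```

Run:
```python
from h import *
st()
```

```text
t 5.93 q [-0.014  0.621  0.169 -0.074  2.098  1.615] p [ 7.750e-01 -7.000e-04  4.229e-01] z [ 0.249 -0.068 -0.966] xyaw -5.6 F [-0.4  0.3 -0.1] w 0.0004
```

Call:
{"fn": "carry_out", "kwargs": {"rows": [[30,-3,-28,0],[60,-6,-56,0]]}}

```text
clock: 6.1
ee_pos: [0.7731, 0.001, 0.4407]
ee_rot: [[0.954, -0.108, 0.28], [-0.093, -0.993, -0.068], [0.286, 0.039, -0.958]]
force: [0.3, 0.3, 0.5]
grip_width: 0.0005
gripper_force: 0.0
```

Call:
{"fn": "carry_out", "kwargs": {"rows": [[30,-3,-28,0],[60,-6,-56,0]]}}

```text
clock: 6.27
ee_pos: [0.7704, 0.0027, 0.4592]
ee_rot: [[0.944, -0.107, 0.312], [-0.091, -0.994, -0.068], [0.317, 0.036, -0.948]]
force: [-0.1, -0.2, 0.6]
grip_width: 0.0004
gripper_force: 0.0
```

Call:
{"fn": "carry_out", "kwargs": {"rows": [[30,-3,-28,0],[60,-6,-56,0]]}}

```text
clock: 6.43
ee_pos: [0.7668, 0.0044, 0.478]
ee_rot: [[0.933, -0.106, 0.343], [-0.088, -0.994, -0.068], [0.348, 0.033, -0.937]]
force: [-1.0, 0.4, -0.3]
grip_width: 0.0004
gripper_force: 0.0
```

Call:
{"fn": "carry_out", "kwargs": {"rows": [[30,-3,-28,0],[60,-6,-56,0]]}}

```text
clock: 6.6
ee_pos: [0.7624, 0.0062, 0.4972]
ee_rot: [[0.922, -0.105, 0.374], [-0.086, -0.994, -0.068], [0.379, 0.03, -0.925]]
force: [-1.5, -0.3, -0.0]
grip_width: 0.0007
gripper_force: 0.0
```

Call:
{"fn": "carry_out", "kwargs": {"rows": [[30,-3,-28,0],[60,-6,-56,0]]}}

```text
clock: 6.77
ee_pos: [0.7571, 0.0079, 0.5168]
ee_rot: [[0.909, -0.104, 0.404], [-0.084, -0.994, -0.067], [0.409, 0.027, -0.912]]
force: [-0.0, -0.8, 0.5]
grip_width: 0.0003
gripper_force: 0.0
```

Call:
{"fn": "carry_out", "kwargs": {"rows": [[30,-3,-28,0],[60,-6,-56,0]]}}

```text
clock: 6.93
ee_pos: [0.751, 0.0097, 0.5367]
ee_rot: [[0.895, -0.103, 0.435], [-0.082, -0.994, -0.067], [0.439, 0.025, -0.898]]
force: [-0.4, -0.1, 0.5]
grip_width: 0.0003
gripper_force: 0.0
```

Call:
{"fn": "carry_out", "kwargs": {"rows": [[30,-3,-28,0],[60,-6,-56,0]]}}

```text
clock: 7.1
ee_pos: [0.744, 0.0115, 0.5568]
ee_rot: [[0.88, -0.101, 0.465], [-0.079, -0.995, -0.067], [0.469, 0.022, -0.883]]
force: [0.3, 0.2, -0.1]
grip_width: 0.0005
gripper_force: 0.0
```

Call:
{"fn": "carry_out", "kwargs": {"rows": [[30,-3,-28,0],[60,-6,-56,0]]}}

```text
clock: 7.27
ee_pos: [0.7361, 0.0133, 0.5771]
ee_rot: [[0.864, -0.1, 0.494], [-0.077, -0.995, -0.066], [0.498, 0.019, -0.867]]
force: [-0.7, -0.4, 0.5]
grip_width: 0.0004
gripper_force: 0.0
```

Run:
```python
from h import *
st()
n=np.array([-.4509,.053,.891]);cap=np.array([.5755,.0108,.146])
rel((.55,.0,.5),(.45,.02,.42),cap+n*.12,cap+n*.05)
```

```text
t 7.27 q [ 0.007  0.432  0.169 -0.078  2.022  1.621] p [0.7361 0.0133 0.5771] z [ 0.494 -0.066 -0.867] xyaw -5.1 F [-0.7 -0.4  0.5] w 0.0004
shift mm [-198.1   30.3  -24.2]
shift mm [-325.9   18.9   -5.6]
shift mm [-347.2   11.4  174.7]
shift mm [-350.7   10.8  244.6]
```

Call:
{"fn": "carry_out", "kwargs": {"rows": [[-35,1,0,0],[-70,2,0,0],[-105,3,0,0],[-140,4,0,0],[-175,5,0,0],[-210,6,0,0],[-245,7,0,0],[-280,8,0,0],[-315,9,0,0],[-355,10,0,0],[-355,10,40,0],[-355,10,80,0],[-355,10,120,0],[-355,10,160,0],[-355,10,200,0],[-355,10,235,0],[-355,10,235,0],[-355,10,235,0]]}}

```text
clock: 8.77
ee_pos: [0.543, 0.0149, 0.1929]
ee_rot: [[0.868, -0.1, 0.487], [-0.078, -0.995, -0.066], [0.491, 0.02, -0.871]]
force: [-0.6, -1.0, 0.3]
grip_width: 0.0001
gripper_force: 0.0
```

Run:
```python
from h import *
st()
n=np.array([-.4509,.053,.891]);cap=np.array([.5755,.0108,.146])
rel(cap,cap+.003*np.array([-.885,.104,-.454]))
p,d=save('side','s1');cv2.imwrite('pics/s1c.png',cv2.resize(p[90:250,205:365],None,fx=3.7,fy=3.7,interpolation=cv2.INTER_CUBIC))
```

```text
t 8.77 q [ 0.016 -0.577  1.889 -0.077  1.322  1.682] p [0.543  0.0149 0.1929] z [ 0.487 -0.066 -0.871] xyaw -5.1 F [-0.6 -1.   0.3] w 0.0001
shift mm [ 5.5 -0.1 56.9]
shift mm [ 2.5 -0.2 56.8]
```

View pics/s1c.png

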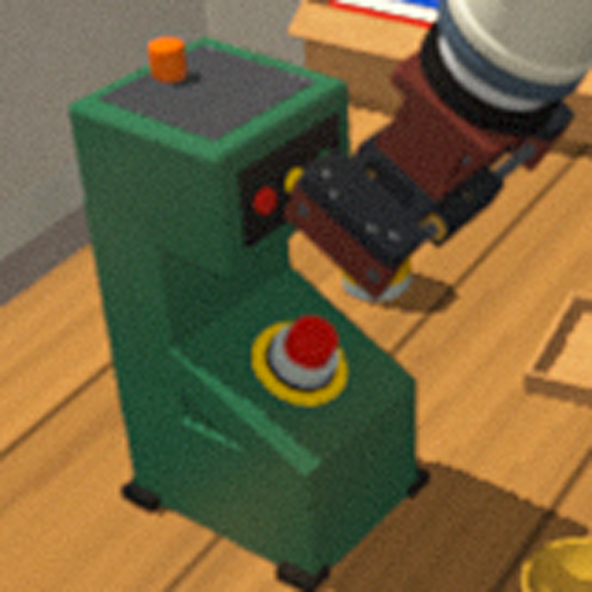

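The cap is at crop (312,341), and the gripper's dark head hangs above and right of it with its lower edge at about (375,290). I'll project the TCP into this view to check.

Run:
```python
from h import *
c=bot.calibration('side');K=c['K'];o=bot.get_obs()
for P in(o['ee_pos'],o['ee_pos']-.08*o['ee_rot'][:,2],np.array([.5755,.0108,.146]),o['ee_pos']+.01*o['ee_rot'][:,0],o['ee_pos']-.01*o['ee_rot'][:,0]):
    q=np.array(c['rotation']).T@(P-np.array(c['eye']));u=K[0,0]*q[0]/-q[2]+K[0,2];v=-K[1,1]*q[1]/-q[2]+K[1,2]
    print(u.round(1),v.round(1),'crop',((u-205)*3.7).round(),((v-90)*3.7).round(),-q[2])
d=np.load('pics/s1.npy');p=cv2.imread('pics/s1.png')
for a,b in((375,275),(350,215),(330,240),(300,200)): print((a,b),w('side',d,205+int(a/3.7),90+int(b/3.7)))
p,d=save('top','t1');cv2.imwrite('pics/t1c.png',cv2.resize(p[100:220,260:380],None,fx=5,fy=5,interpolation=cv2.INTER_CUBIC))
```

```text
299.1 168.8 crop 348.0 292.0 0.8477754107343902
312.8 147.0 crop 399.0 211.0 0.7863573733256133
289.3 182.2 crop 312.0 341.0 0.8936444865440195
295.9 165.8 crop 336.0 280.0 0.8484018329977213
302.4 171.9 crop 360.0 303.0 0.8471489884710591
(375, 275) [0.47064136 0.10622388 0.28356106]
(350, 215) [0.48039547 0.11244933 0.3181957 ]
(330, 240) [0.49740144 0.10378397 0.29610059]
(300, 200) [0.50995202 0.10935143 0.31679907]
```

The wing of the gripper body hides the fingertips, and the geometry agrees with the projection. Now I'll approach.

Call:
{"fn": "carry_out", "kwargs": {"rows": [[2,0,15,0],[3,0,30,0],[3,0,42,0],[3,0,48,0],[3,0,48,0],[3,0,48,0]]}}

```text
clock: 9.37
ee_pos: [0.5701, 0.0117, 0.1557]
ee_rot: [[0.865, -0.1, 0.491], [-0.077, -0.995, -0.066], [0.495, 0.019, -0.869]]
force: [-0.6, 0.2, -0.1]
grip_width: 0.0008
gripper_force: 0.0
```

Call:
{"fn": "carry_out", "kwargs": {"rows": [[0,0,1,0],[0,0,2,0],[0,0,3,0],[0,0,3,0]]}}

```text
clock: 9.7
ee_pos: [0.5715, 0.0115, 0.1523]
ee_rot: [[0.866, -0.1, 0.49], [-0.077, -0.995, -0.066], [0.495, 0.019, -0.869]]
force: [-1.3, 0.7, -0.5]
grip_width: 0.0004
gripper_force: 0.0
```

```bash
cat >> h.py <<'E'
def fz():
    o=bot.get_obs();n=np.array([-.4509,.053,.891]);print('axis F %.2f'%(o['force']@n),'tool F',np.round(o['ee_rot'].T@o['force'],2),'above cap mm %.2f'%(1e3*(o['ee_pos']-[.5755,.0108,.146])@n))
E
python3 - <<'E'
from h import *
st();fz();rel((.5755,.0108,.146))
E
```

```text
t 9.70 q [ 0.006 -0.5    1.911 -0.074  1.218  1.679] p [0.5715 0.0115 0.1523] z [ 0.49  -0.066 -0.869] xyaw -5.1 F [-1.3  0.7 -0.5] w 0.0004
axis F 0.24 tool F [-1.43 -0.53 -0.31] above cap mm 7.44
shift mm [0.4 0.1 7.5]
```

Call:
{"fn": "carry_out", "kwargs": {"rows": [[0,0,1,0],[0,0,2,0],[0,0,2,0]]}}

```text
clock: 9.95
ee_pos: [0.5724, 0.0113, 0.15]
ee_rot: [[0.866, -0.1, 0.49], [-0.077, -0.995, -0.066], [0.494, 0.019, -0.869]]
force: [0.5, -0.6, 0.2]
grip_width: 0.0006
gripper_force: 0.0
```

Call:
{"fn": "carry_out", "kwargs": {"rows": [[0,0,1,0],[0,0,2,0],[0,0,2,0]]}}

```text
clock: 10.2
ee_pos: [0.5734, 0.0112, 0.1482]
ee_rot: [[0.866, -0.1, 0.49], [-0.077, -0.995, -0.066], [0.494, 0.019, -0.869]]
force: [0.5, -0.5, 0.2]
grip_width: 0.0008
gripper_force: 0.0
```

Call:
{"fn": "carry_out", "kwargs": {"rows": [[0,0,1,0],[0,0,1,0]]}}

```text
clock: 10.37
ee_pos: [0.5739, 0.0111, 0.1475]
ee_rot: [[0.866, -0.1, 0.49], [-0.077, -0.995, -0.066], [0.494, 0.02, -0.869]]
force: [-0.6, 1.0, -0.5]
grip_width: 0.0007
gripper_force: 0.0
```

Call:
{"fn": "carry_out", "kwargs": {"rows": [[0,0,1,0],[0,0,1,0]]}}

```text
clock: 10.53
ee_pos: [0.5744, 0.011, 0.1467]
ee_rot: [[0.866, -0.1, 0.49], [-0.077, -0.995, -0.066], [0.494, 0.019, -0.869]]
force: [-0.4, 0.4, 0.6]
grip_width: 0.0002
gripper_force: 0.0
```

Run:
```python
from h import *
fz()
```

```text
axis F 0.73 tool F [-0.11 -0.38 -0.74] above cap mm 1.08
```

Call:
{"fn": "carry_out", "kwargs": {"rows": [[0,0,1,0],[0,0,1,0],[0,0,1,0]]}}

```text
clock: 10.78
ee_pos: [0.5749, 0.011, 0.1459]
ee_rot: [[0.866, -0.1, 0.49], [-0.077, -0.995, -0.066], [0.494, 0.019, -0.869]]
force: [0.5, 0.0, 0.0]
grip_width: 0.0004
gripper_force: 0.0
```

Call:
{"fn": "carry_out", "kwargs": {"rows": [[0,0,1,0],[0,0,1,0],[0,0,1,0]]}}

```text
clock: 11.03
ee_pos: [0.5754, 0.0109, 0.145]
ee_rot: [[0.866, -0.1, 0.49], [-0.077, -0.995, -0.066], [0.494, 0.019, -0.869]]
force: [0.3, -0.2, 0.7]
grip_width: 0.0003
gripper_force: 0.0
```

Call:
{"fn": "carry_out", "kwargs": {"rows": [[0,0,1,0],[0,0,1,0],[0,0,1,0]]}}

```text
clock: 11.28
ee_pos: [0.5759, 0.0108, 0.1441]
ee_rot: [[0.866, -0.1, 0.49], [-0.077, -0.995, -0.066], [0.494, 0.019, -0.869]]
force: [-0.2, 0.1, -0.1]
grip_width: 0.0004
gripper_force: 0.0
```

Run:
```python
from h import *
fz();
```

```text
axis F -0.02 tool F [-0.29 -0.05  0.01] above cap mm -1.83
```

Call:
{"fn": "carry_out", "kwargs": {"rows": [[0,0,1,0],[0,0,1,0],[0,0,1,0]]}}

```text
clock: 11.53
ee_pos: [0.5764, 0.0108, 0.1433]
ee_rot: [[0.866, -0.1, 0.49], [-0.077, -0.995, -0.066], [0.494, 0.019, -0.869]]
force: [1.0, 0.1, 0.7]
grip_width: 0.0003
gripper_force: 0.0
```

Call:
{"fn": "carry_out", "kwargs": {"rows": [[0,0,1,0],[0,0,1,0],[0,0,1,0]]}}

```text
clock: 11.78
ee_pos: [0.5769, 0.0107, 0.1424]
ee_rot: [[0.866, -0.1, 0.49], [-0.077, -0.995, -0.066], [0.494, 0.019, -0.869]]
force: [-0.6, 0.4, 0.6]
grip_width: 0.0008
gripper_force: 0.0
```

Call:
{"fn": "carry_out", "kwargs": {"rows": [[0,0,1,0],[0,0,1,0],[0,0,1,0]]}}

```text
clock: 12.03
ee_pos: [0.5774, 0.0107, 0.1415]
ee_rot: [[0.866, -0.1, 0.49], [-0.077, -0.995, -0.066], [0.494, 0.019, -0.869]]
force: [-0.1, -0.3, 0.0]
grip_width: 0.0007
gripper_force: 0.0
```

Run:
```python
from h import *
for i in range(4): bot.grab_frame('side');fz()
```

```text
axis F -0.30 tool F [0.4  0.63 0.32] above cap mm -4.79
axis F 0.24 tool F [-0.19  0.05 -0.25] above cap mm -4.76
axis F 0.72 tool F [ 0.36 -0.56 -0.71] above cap mm -4.74
axis F 0.62 tool F [ 0.07  0.11 -0.62] above cap mm -4.73
```

Run:
```python
from h import *
p,d=save('side','s2');q,e=save('top','t2')
a=cv2.resize(p[140:220,245:325],(400,400),interpolation=cv2.INTER_CUBIC);b=cv2.resize(q[130:180,295:345],(400,400),interpolation=cv2.INTER_CUBIC);cv2.imwrite('pics/m2.png',np.hstack([a,b]))
fz()
```

```text
axis F -0.67 tool F [0.17 0.62 0.69] above cap mm -4.76
```

View pics/m2.png

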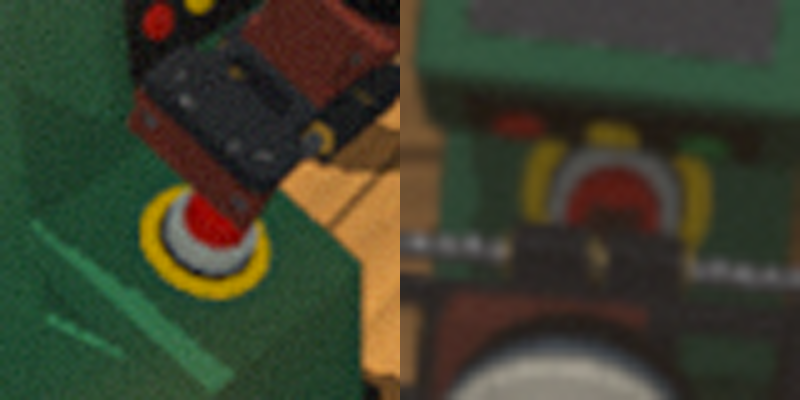

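Top crop: the cap is centred at about (613,209) and the fingertip reaches it near (600,215), so the sideways alignment is right. There is no force yet, so the cap is lower than I estimated. I'll keep stepping.

Call:
{"fn": "carry_out", "kwargs": {"rows": [[0,0,1,0],[0,0,1,0],[0,0,1,0]]}}

```text
clock: 12.58
ee_pos: [0.5778, 0.0106, 0.1406]
ee_rot: [[0.866, -0.1, 0.49], [-0.077, -0.995, -0.066], [0.494, 0.019, -0.869]]
force: [0.7, -0.6, -0.5]
grip_width: 0.0001
gripper_force: 0.0
```

Call:
{"fn": "carry_out", "kwargs": {"rows": [[0,0,1,0],[0,0,1,0],[0,0,1,0]]}}

```text
clock: 12.83
ee_pos: [0.5783, 0.0105, 0.1398]
ee_rot: [[0.866, -0.1, 0.49], [-0.077, -0.995, -0.066], [0.494, 0.019, -0.869]]
force: [-0.7, 0.7, -0.6]
grip_width: 0.0005
gripper_force: 0.0
```

Call:
{"fn": "carry_out", "kwargs": {"rows": [[0,0,1,0],[0,0,1,0],[0,0,1,0]]}}

```text
clock: 13.08
ee_pos: [0.5788, 0.0104, 0.1389]
ee_rot: [[0.866, -0.1, 0.49], [-0.077, -0.995, -0.066], [0.494, 0.019, -0.869]]
force: [-0.0, -0.5, -0.4]
grip_width: 0.0004
gripper_force: 0.0
```

Run:
```python
from h import *
for i in range(4): bot.grab_frame('side');fz()
```

```text
axis F 0.21 tool F [-0.38 -0.01 -0.22] above cap mm -7.80
axis F -0.49 tool F [ 0.09 -0.4   0.49] above cap mm -7.77
axis F -0.43 tool F [-0.67  0.23  0.4 ] above cap mm -7.74
axis F 0.04 tool F [-0.67  0.66 -0.06] above cap mm -7.73
```

```bash
cat >> h.py <<'E'
def proj(n,P):
    c=bot.calibration(n);K=c['K'];q=np.array(c['rotation']).T@(np.array(P)-np.array(c['eye']));return np.round([K[0,0]*q[0]/-q[2]+K[0,2],-K[1,1]*q[1]/-q[2]+K[1,2]],1)
E
python3 - <<'E'
from h import *
np.set_printoptions(precision=4,suppress=True)
o=bot.get_obs();R=o['ee_rot'];p=o['ee_pos']
for n in('top','side'):
    print(n,'tcp',proj(n,p),'x+10',proj(n,p+.01*R[:,0]),'x-10',proj(n,p-.01*R[:,0]),'y+20',proj(n,p+.02*R[:,1]))
p_,d=save('top','t3');q_,e=save('side','s3')
a=cv2.resize(q_[150:210,260:320],(400,400),interpolation=cv2.INTER_CUBIC);b=cv2.resize(p_[135:175,300:340],(400,400),interpolation=cv2.INTER_CUBIC);b=cv2.convertScaleAbs(b,alpha=1.8);cv2.imwrite('pics/m3.png',np.hstack([a,b]))
C=cloud('top',np.load('pics/top0.npy'));print('bias table',np.median(C[300:320,150:250,2]),'roof',np.median(C[100:140,305:345,2]),'die',np.median(C[205:210,210:240,2]))
C=cloud('side',np.load('pics/side0.npy'));print('side: die',C[310:316,262:275,2].mean(),'table',np.median(C[250:280,100:150,2]),'roof',np.median(C[110:118,250:280],axis=(0,1)))
C0=cloud('top',np.load('pics/top0.npy'));C=cloud('top',d)
for v in range(148,166,2): print(v,C0[v,318:326:2,2].round(3),C[v,318:326:2,2].round(3))
E
```

```text
top tcp [321.6 155.3] x+10 [321.9 151.7] x-10 [321.3 158.8] y+20 [329.1 156. ]
side tcp [288.3 184.2] x+10 [285.3 181.3] x-10 [291.4 187. ] y+20 [293.4 180. ]
bias table 0.00019633205919133978 roof 0.3030172083697088 die 0.04835740818488743
side: die 0.05488154799015906 table 0.0001017948740836272 roof [0.6354 0.0012 0.3028]
148 [0.23  0.26  0.263 0.263] [0.229 0.259 0.264 0.265]
150 [0.148 0.15  0.146 0.148] [0.148 0.153 0.148 0.148]
152 [0.151 0.159 0.16  0.158] [0.152 0.163 0.162 0.154]
154 [0.152 0.156 0.157 0.162] [0.163 0.16  0.16  0.161]
156 [0.159 0.157 0.158 0.164] [0.161 0.174 0.17  0.177]
158 [0.153 0.152 0.159 0.153] [0.255 0.187 0.25  0.185]
160 [0.148 0.152 0.154 0.153] [1.421 0.203 0.264 0.263]
162 [0.151 0.147 0.147 0.152] [0.266 0.26  0.268 0.266]
164 [0.114 0.114 0.115 0.118] [0.26  0.26  0.263 0.263]
```

View pics/m3.png

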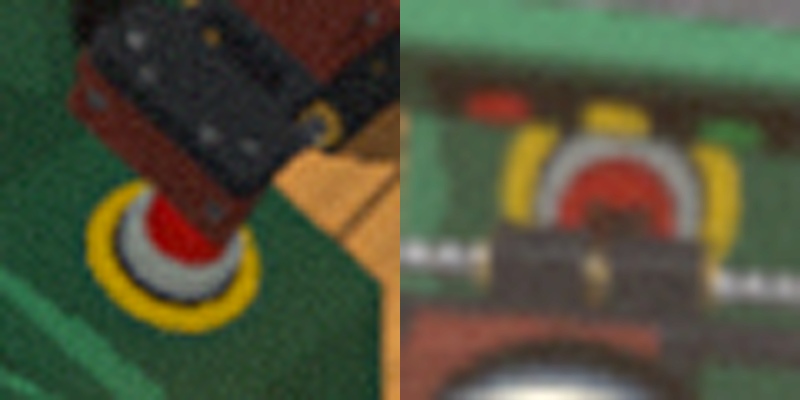

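Run:
```python
from h import *
np.set_printoptions(precision=1,suppress=True,linewidth=150)
o=bot.get_obs();R=o['ee_rot'];p=o['ee_pos'];print(o['clock'],p)
d=np.load('pics/t3.npy');T=(cloud('top',d)-p)@R*1000
for v in range(146,176,2): print(v,[tuple(T[v,u].round(0)) for u in(315,318,321,324,328)])
e=np.load('pics/s3.npy');T=(cloud('side',e)-p)@R*1000
for (u,v) in((270,162),(285,170),(290,178),(294,183),(284,184),(288,188),(293,186)): print(u,v,T[v,u])
n=np.array([-.4509,.053,.891]);
for cap in([.566,.011,.156],[.570,.0105,.156]): print(proj('top',cap),proj('side',cap),R.T@(np.array(cap)-p)*1000)
```

```text
13.3833 [0.6 0.  0.1]
146 [(np.float64(57.0), np.float64(-13.0), np.float64(-103.0)), (np.float64(60.0), np.float64(-6.0), np.float64(-107.0)), (np.float64(62.0), np.float64(2.0), np.float64(-113.0)), (np.float64(63.0), np.float64(9.0), np.float64(-113.0)), (np.float64(65.0), np.float64(18.0), np.float64(-116.0))]
148 [(np.float64(14.0), np.float64(-20.0), np.float64(14.0)), (np.float64(45.0), np.float64(-7.0), np.float64(-78.0)), (np.float64(56.0), np.float64(2.0), np.float64(-110.0)), (np.float64(58.0), np.float64(9.0), np.float64(-112.0)), (np.float64(53.0), np.float64(18.0), np.float64(-96.0))]
150 [(np.float64(12.0), np.float64(-19.0), np.float64(2.0)), (np.float64(14.0), np.float64(-11.0), np.float64(-2.0)), (np.float64(17.0), np.float64(-2.0), np.float64(-9.0)), (np.float64(16.0), np.float64(5.0), np.float64(-2.0)), (np.float64(15.0), np.float64(16.0), np.float64(5.0))]
152 [(np.float64(8.0), np.float64(-18.0), np.float64(-2.0)), (np.float64(11.0), np.float64(-10.0), np.float64(-9.0)), (np.float64(15.0), np.float64(-2.0), np.float64(-17.0)), (np.float64(13.0), np.float64(6.0),
[... 2890 characters left out ...]
3.0), np.float64(17.0), np.float64(-207.0)), (np.float64(11.0), np.float64(25.0), np.float64(-148.0))]
174 [(np.float64(38.0), np.float64(-1.0), np.float64(-239.0)), (np.float64(38.0), np.float64(5.0), np.float64(-237.0)), (np.float64(36.0), np.float64(12.0), np.float64(-231.0)), (np.float64(35.0), np.float64(18.0), np.float64(-226.0)), (np.float64(27.0), np.float64(26.0), np.float64(-202.0))]
270 162 [ 47.4 -48.5 -74.6]
285 170 [  -3.2  -90.5 -141. ]
290 178 [ -19.3  -87.9 -130.3]
294 183 [ -30.   -81.9 -120.1]
284 184 [  4.3 -17.8 -12.1]
288 188 [ -8.4 -16.1  -9.2]
293 186 [ -31.2  -80.3 -108.9]
[321.4 158.9] [292.5 179.9] [ -2.8   1.1 -21.1]
[321.6 157.4] [291.1 179.3] [  0.7   1.2 -19.1]
```

By depth the cap top lies about 17 mm behind the nominal TCP, and there is still no force. The real fingertips must be shorter than nominal, so I'll keep stepping by force.

Call:
{"fn": "carry_out", "kwargs": {"rows": [[0,0,1,0],[0,0,1,0]]}}

```text
clock: 13.55
ee_pos: [0.5793, 0.0104, 0.138]
ee_rot: [[0.866, -0.1, 0.49], [-0.077, -0.995, -0.066], [0.494, 0.019, -0.869]]
force: [-0.0, -1.2, 0.2]
grip_width: 0.0006
gripper_force: 0.0
```

Call:
{"fn": "carry_out", "kwargs": {"rows": [[0,0,1,0],[0,0,1,0]]}}

```text
clock: 13.72
ee_pos: [0.5798, 0.0103, 0.137]
ee_rot: [[0.866, -0.1, 0.49], [-0.077, -0.995, -0.066], [0.494, 0.019, -0.869]]
force: [-0.3, 0.6, 0.7]
grip_width: 0.0
gripper_force: 0.0
```

Call:
{"fn": "carry_out", "kwargs": {"rows": [[0,0,1,0],[0,0,1,0]]}}

```text
clock: 13.88
ee_pos: [0.5803, 0.0102, 0.1362]
ee_rot: [[0.866, -0.1, 0.49], [-0.077, -0.995, -0.066], [0.494, 0.019, -0.869]]
force: [1.4, 0.2, -0.1]
grip_width: 0.0007
gripper_force: 0.0
```

Call:
{"fn": "carry_out", "kwargs": {"rows": [[0,0,1,0],[0,0,1,0]]}}

```text
clock: 14.05
ee_pos: [0.5808, 0.0102, 0.1353]
ee_rot: [[0.866, -0.1, 0.49], [-0.077, -0.995, -0.066], [0.494, 0.019, -0.869]]
force: [-0.5, -0.2, -0.4]
grip_width: 0.0002
gripper_force: 0.0
```

```bash
cat >> h.py <<'E'
def fm(k=5):
    n=np.array([-.4509,.053,.891]);f=[]
    for i in range(k): bot.grab_frame('side');f.append(bot.get_obs()['force'])
    f=np.array(f);o=bot.get_obs();print('t %.2f'%o['clock'],'axisF',np.round(f@n,1),'mean %.2f'%(f@n).mean(),'xyz',f.mean(0).round(2),'depth %.2f'%(1e3*(o['ee_pos']-[.5755,.0108,.146])@n))
E
python3 -c "
from h import *
fm()"
```

```text
t 14.30 axisF [-0.7  0.4  0.1 -0.   0.7] mean 0.10 xyz [ 0.09 -0.07  0.16] depth -11.70
```

Call:
{"fn": "carry_out", "kwargs": {"rows": [[0,0,1,0],[0,0,1,0]]}}

```text
clock: 14.47
ee_pos: [0.5813, 0.0101, 0.1345]
ee_rot: [[0.866, -0.1, 0.49], [-0.077, -0.995, -0.066], [0.494, 0.019, -0.869]]
force: [-0.0, 0.3, 0.1]
grip_width: 0.0003
gripper_force: 0.0
```

Call:
{"fn": "carry_out", "kwargs": {"rows": [[0,0,1,0],[0,0,1,0]]}}

```text
clock: 14.63
ee_pos: [0.5818, 0.01, 0.1335]
ee_rot: [[0.866, -0.1, 0.49], [-0.077, -0.995, -0.066], [0.494, 0.019, -0.869]]
force: [0.5, -0.3, -0.4]
grip_width: 0.0004
gripper_force: 0.0
```

Call:
{"fn": "carry_out", "kwargs": {"rows": [[0,0,1,0],[0,0,1,0]]}}

```text
clock: 14.8
ee_pos: [0.5823, 0.01, 0.1328]
ee_rot: [[0.866, -0.1, 0.49], [-0.077, -0.995, -0.066], [0.494, 0.019, -0.869]]
force: [-1.0, 0.3, 1.3]
grip_width: 0.0003
gripper_force: 0.5
```

```bash
python3 -c "
from h import *
fm()
p_,d=save('top','t4');q_,e=save('side','s4')
a=cv2.resize(q_[150:210,260:320],(400,400),interpolation=cv2.INTER_CUBIC);b=cv2.resize(p_[135:175,300:340],(400,400),interpolation=cv2.INTER_CUBIC);b=cv2.convertScaleAbs(b,alpha=2.2);cv2.imwrite('pics/m4.png',np.hstack([a,b]))
print(proj('top',bot.get_obs()['ee_pos']))
"
```

```text
t 15.05 axisF [0.1 1.3 0.3 0.9 1.2] mean 0.74 xyz [-0.78  0.27  0.42] depth -14.68
[321.8 154.4]
```

View pics/m4.png

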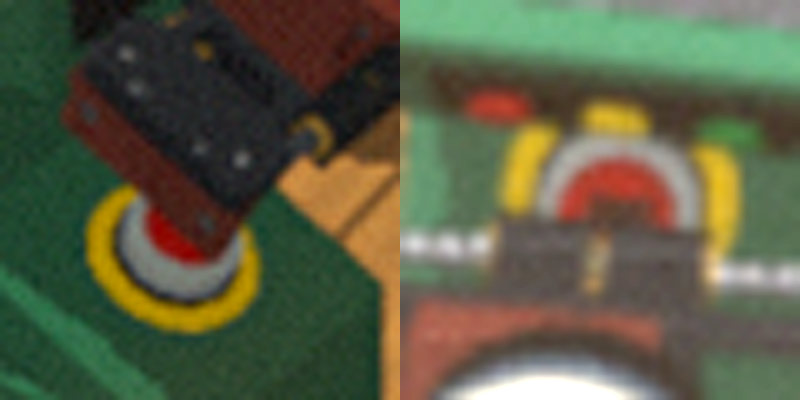

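Contact: about 0.7 N on the axis and the pad force is non-zero. The real tips therefore sit about 27 mm behind the reported TCP. Now the first stage.

Call:
{"fn": "carry_out", "kwargs": {"rows": [[0,0,1,0],[0,0,1,0]]}}

```text
clock: 15.32
ee_pos: [0.5828, 0.0099, 0.132]
ee_rot: [[0.866, -0.1, 0.49], [-0.077, -0.995, -0.066], [0.494, 0.019, -0.869]]
force: [-1.0, -0.3, 1.4]
grip_width: 0.0005
gripper_force: 0.7
```

Call:
{"fn": "carry_out", "kwargs": {"rows": [[0,0,1,0],[0,0,1,0]]}}

```text
clock: 15.48
ee_pos: [0.5833, 0.0099, 0.1311]
ee_rot: [[0.866, -0.1, 0.49], [-0.077, -0.995, -0.066], [0.494, 0.019, -0.869]]
force: [-1.0, 0.5, 0.9]
grip_width: 0.0005
gripper_force: 0.9
```

Call:
{"fn": "carry_out", "kwargs": {"rows": [[0,0,1,0],[0,0,1,0]]}}

```text
clock: 15.65
ee_pos: [0.5838, 0.0098, 0.1302]
ee_rot: [[0.866, -0.1, 0.49], [-0.077, -0.995, -0.066], [0.494, 0.019, -0.869]]
force: [-1.4, -0.0, 2.2]
grip_width: 0.0002
gripper_force: 1.1
```

```bash
python3 -c "
from h import *
fm()"
```

```text
t 15.90 axisF [2.3 2.8 1.9 2.6 2.1] mean 2.34 xyz [-1.69  0.52  1.74] depth -17.69
```

Call:
{"fn": "carry_out", "kwargs": {"rows": [[0,0,1,0],[0,0,1,0]]}}

```text
clock: 16.07
ee_pos: [0.5842, 0.0097, 0.1293]
ee_rot: [[0.866, -0.1, 0.49], [-0.077, -0.995, -0.066], [0.494, 0.019, -0.869]]
force: [-1.2, 1.6, 2.3]
grip_width: 0.0003
gripper_force: 1.3
```

Call:
{"fn": "carry_out", "kwargs": {"rows": [[0,0,0.7,0],[0,0,0.7,0],[0,0,0.7,0]]}}

```text
clock: 16.32
ee_pos: [0.5845, 0.0097, 0.1288]
ee_rot: [[0.866, -0.1, 0.49], [-0.077, -0.995, -0.066], [0.494, 0.019, -0.869]]
force: [-1.9, 0.5, 1.6]
grip_width: 0.0006
gripper_force: 1.5
```

```bash
python3 -c "
from h import *
fm();print(bot.get_obs()['gripper_force'])"
```

```text
t 16.57 axisF [1.7 2.4 2.8 2.7 3. ] mean 2.52 xyz [-2.72  0.59  1.42] depth -19.45
1.510911588811723
```

Call:
{"fn": "carry_out", "kwargs": {"rows": [[0,0,0.4,0],[0,0,0.4,0],[0,0,0.4,0]]}}

```text
clock: 16.82
ee_pos: [0.5847, 0.0097, 0.1287]
ee_rot: [[0.866, -0.1, 0.49], [-0.077, -0.995, -0.066], [0.494, 0.019, -0.869]]
force: [-5.3, 1.8, 3.7]
grip_width: 0.0003
gripper_force: 2.8
```

```bash
python3 -c "
from h import *
fm();print(bot.get_obs()['gripper_force'])"
```

```text
t 17.07 axisF [5.6 6.4 5.9 5.4 5.2] mean 5.70 xyz [-5.36  0.96  3.62] depth -19.56
2.7842551537105464
```

At the halfway stop with 5.7 N. I'll hold it there for a second, then press through.

Call:
{"fn": "carry_out", "kwargs": {"rows": [[0,0,0,0],[0,0,0,0],[0,0,0,0],[0,0,0,0],[0,0,0,0],[0,0,0,0],[0,0,0,0],[0,0,0,0],[0,0,0,0],[0,0,0,0],[0,0,0,0],[0,0,0,0]]}}

```text
clock: 18.07
ee_pos: [0.5847, 0.0097, 0.1288]
ee_rot: [[0.866, -0.1, 0.49], [-0.077, -0.995, -0.066], [0.494, 0.019, -0.869]]
force: [-5.1, 1.3, 3.6]
grip_width: 0.0007
gripper_force: 2.8
```

Call:
{"fn": "carry_out", "kwargs": {"rows": [[0,0,0.7,0],[0,0,1.4,0],[0,0,2,0],[0,0,2.6,0],[0,0,3.2,0],[0,0,3.8,0],[0,0,4.4,0],[0,0,5,0],[0,0,5.5,0],[0,0,5.5,0]]}}

```text
clock: 18.9
ee_pos: [0.587, 0.0094, 0.1244]
ee_rot: [[0.866, -0.1, 0.49], [-0.077, -0.995, -0.066], [0.494, 0.019, -0.869]]
force: [-10.7, 1.8, 6.7]
grip_width: 0.0002
gripper_force: 5.6
```

```bash
python3 -c "
from h import *
fm();print(bot.get_obs()['gripper_force'])"
```

```text
t 19.15 axisF [11.3 11.4 10.6 11.1 11.9] mean 11.26 xyz [-10.34   1.     7.34] depth -24.46
5.561566677497467
```

Call:
{"fn": "carry_out", "kwargs": {"rows": [[0,0,0.5,0],[0,0,1,0],[0,0,1,0]]}}

```text
clock: 19.4
ee_pos: [0.5873, 0.0094, 0.1241]
ee_rot: [[0.866, -0.1, 0.49], [-0.077, -0.995, -0.066], [0.494, 0.019, -0.869]]
force: [-14.3, 1.9, 9.9]
grip_width: 0.0004
gripper_force: 7.7
```

```bash
python3 -c "
from h import *
fm(3);st()"
```

```text
t 19.55 axisF [16.  16.4 15.6] mean 16.01 xyz [-15.13   1.36  10.22] depth -24.88
t 19.55 q [ 0.    -0.447  1.923 -0.072  1.154  1.678] p [0.5873 0.0094 0.1241] z [ 0.49  -0.066 -0.869] xyaw -5.1 F [-15.    1.    9.8] w 0.0002
```

Bottomed out at 16 N. I'll back off, and meanwhile plan the untilting, which means pulling inward at the inner reach limit.

Call:
{"fn": "carry_out", "kwargs": {"rows": [[0,0,-10,0],[0,0,-40,0],[0,0,-80,0],[0,0,-120,0],[0,0,-160,0],[0,0,-200,0],[0,0,-200,0]]}}

```text
clock: 20.13
ee_pos: [0.4896, 0.0227, 0.308]
ee_rot: [[0.858, -0.1, 0.504], [-0.077, -0.995, -0.066], [0.508, 0.017, -0.861]]
force: [0.9, 0.9, 1.0]
grip_width: 0.0003
gripper_force: 0.0
```

Run:
```python
from h import st
from kin import *
from plant import bot
st();w=.6
o=bot.get_obs();q0=o['joints'][[1,2,4]];print(fk(P,*q0),np.linalg.norm(o['ee_pos'][:2]),tilt(q0))
for dx,dz in((-40,0),(-35,-20),(-35,20),(-28,30),(-25,-32),(-15,38),(-38,10)):
    q=q0;out=[]
    for i in range(30):
        q=call(q,[(dx,dz),(2*dx,2*dz)],w)
        if i in(3,6,9,14,19,24,29): out.append((*fk(P,*q).round(2),tilt(q).round(3)))
    print((dx,dz),[tuple(map(float,x)) for x in out],q.round(2))
```

```text
t 20.13 q [ 0.044 -0.678  1.748 -0.088  1.545  1.689] p [0.4896 0.0227 0.308 ] z [ 0.504 -0.066 -0.861] xyaw -5.1 F [0.9 0.9 1. ] w 0.0003
[0.48924081 0.30670489] 0.49015665299067096 0.5263636601751127
(-40, 0) [(0.4, 0.23, 0.397), (0.36, 0.21, 0.279), (0.31, 0.21, 0.161), (0.22, 0.27, -0.022), (0.06, 0.43, -0.158), (0.05, 0.45, -0.114), (0.05, 0.46, -0.068)] [-0.86  1.38  2.69]
(-35, -20) [(0.33, 0.39, 0.41), (0.19, 0.49, 0.326), (0.0, 0.58, 0.302), (-0.02, 0.62, 0.43), (-0.05, 0.65, 0.558), (-0.09, 0.68, 0.686), (-0.12, 0.7, 0.814)] [-0.86  0.5   2.69]
(-35, 20) [(0.44, 0.07, 0.437), (0.41, -0.09, 0.353), (0.4, -0.24, 0.253), (0.22, -0.46, 0.112), (0.07, -0.5, -0.133), (-0.09, -0.5, -0.377), (-0.24, -0.46, -0.621)] [1.24 2.46 0.06]
(-28, 30) [(0.46, -0.01, 0.49), (0.46, -0.22, 0.428), (0.4, -0.4, 0.36), (0.34, -0.58, 0.094), (0.18, -0.84, -0.136), (-0.02, -0.95, -0.283), (-0.13, -0.89, -0.421)] [2.18 1.32 0.06]
(-25, -32) [(0.27, 0.48, 0.453), (0.06, 0.6, 0.437), (-0.04, 0.64, 0.51), (-0.09, 0.67, 0.681), (-0.14, 0.7, 0.853), (-0.19, 0.73, 1.024), (-0.23, 0.73, 1.141)] [-0.86  0.17  2.69]
(-15, 38) [(0.54, -0.02, 0.526), (0.57, -0.26, 0.526), (0.63, -0.47, 0.452), (0.67, -0.86, 0.385), (0.59, -0.96, 0.374), (0.53, -0.97, 0.311), (0.48, -0.99, 0.248)] [2.18 0.65 0.06]
(-38, 10) [(0.43, 0.15, 0.411), (0.4, 0.04, 0.305), (0.35, -0.07, 0.204), (0.28, -0.09, 0.018), (0.21, -0.08, -0.168), (0.14, -0.07, -0.354), (0.08, -0.04, -0.54)] [-0.86  2.46  2.08]
```

Call:
{"fn": "carry_out", "kwargs": {"rows": [[-10,40,0,0],[-20,80,0,0],[-20,80,0,0]], "gripper": 0}}

```text
clock: 20.38
ee_pos: [0.4629, -0.064, 0.2879]
ee_rot: [[0.865, -0.113, 0.489], [-0.087, -0.993, -0.076], [0.495, 0.023, -0.869]]
force: [-0.6, 0.5, -0.0]
grip_width: 0.0172
gripper_force: 0.0
```

Call:
{"fn": "carry_out", "kwargs": {"rows": [[-40,0,0,0],[-80,0,0,0]]}}

```text
clock: 20.55
ee_pos: [0.4255, -0.0546, 0.2549]
ee_rot: [[0.884, -0.104, 0.456], [-0.084, -0.994, -0.064], [0.46, 0.018, -0.888]]
force: [0.3, 0.8, -2.2]
grip_width: 0.0305
gripper_force: 0.0
```

Call:
{"fn": "carry_out", "kwargs": {"rows": [[-40,0,0,0],[-80,0,0,0]]}}

```text
clock: 20.72
ee_pos: [0.4177, -0.0536, 0.2459]
ee_rot: [[0.897, -0.099, 0.432], [-0.081, -0.995, -0.06], [0.435, 0.018, -0.9]]
force: [0.5, 0.5, 0.6]
grip_width: 0.0436
gripper_force: 0.0
```

Call:
{"fn": "carry_out", "kwargs": {"rows": [[-40,0,0,0],[-80,0,0,0]]}}

```text
clock: 20.88
ee_pos: [0.4075, -0.0541, 0.2336]
ee_rot: [[0.912, -0.097, 0.399], [-0.082, -0.995, -0.055], [0.403, 0.017, -0.915]]
force: [-0.3, -0.5, -0.6]
grip_width: 0.0572
gripper_force: 0.0
```

Call:
{"fn": "carry_out", "kwargs": {"rows": [[-40,0,0,0],[-80,0,0,0]]}}

```text
clock: 21.05
ee_pos: [0.396, -0.0557, 0.2217]
ee_rot: [[0.926, -0.097, 0.364], [-0.085, -0.995, -0.05], [0.368, 0.015, -0.93]]
force: [-0.1, -0.7, -0.3]
grip_width: 0.0699
gripper_force: 0.0
```

Call:
{"fn": "carry_out", "kwargs": {"rows": [[-40,0,0,0],[-80,0,0,0]]}}

```text
clock: 21.22
ee_pos: [0.3839, -0.0579, 0.2119]
ee_rot: [[0.939, -0.097, 0.33], [-0.087, -0.995, -0.045], [0.333, 0.013, -0.943]]
force: [-0.1, 0.0, 0.7]
grip_width: 0.0833
gripper_force: 0.0
```

Call:
{"fn": "carry_out", "kwargs": {"rows": [[-40,0,0,0],[-80,0,0,0]]}}

```text
clock: 21.38
ee_pos: [0.3713, -0.0607, 0.2046]
ee_rot: [[0.95, -0.096, 0.296], [-0.089, -0.995, -0.039], [0.298, 0.01, -0.954]]
force: [0.6, -0.2, 0.6]
grip_width: 0.0874
gripper_force: 0.0
```

```bash
python3 -c "
from h import *
st()"
```

```text
t 21.38 q [-0.305 -0.856  1.968  0.053  1.73   1.377] p [ 0.3713 -0.0607  0.2046] z [ 0.296 -0.039 -0.954] xyaw -5.3 F [ 0.6 -0.2  0.6] w 0.0874
```

Call:
{"fn": "carry_out", "kwargs": {"rows": [[-40,0,0,0],[-80,0,0,0]]}}

```text
clock: 21.55
ee_pos: [0.3578, -0.0645, 0.1994]
ee_rot: [[0.96, -0.095, 0.262], [-0.09, -0.995, -0.032], [0.264, 0.007, -0.965]]
force: [-0.3, 1.1, 0.0]
grip_width: 0.0882
gripper_force: 0.0
```

Call:
{"fn": "carry_out", "kwargs": {"rows": [[-40,0,0,0],[-80,0,0,0]]}}

```text
clock: 21.72
ee_pos: [0.3431, -0.0696, 0.1966]
ee_rot: [[0.969, -0.094, 0.228], [-0.091, -0.996, -0.024], [0.229, 0.002, -0.973]]
force: [0.1, -0.3, -0.1]
grip_width: 0.0876
gripper_force: 0.0
```

Call:
{"fn": "carry_out", "kwargs": {"rows": [[-40,0,0,0],[-80,0,0,0]]}}

```text
clock: 21.88
ee_pos: [0.327, -0.0764, 0.1963]
ee_rot: [[0.977, -0.093, 0.194], [-0.092, -0.996, -0.014], [0.194, -0.004, -0.981]]
force: [0.5, -0.6, -0.4]
grip_width: 0.0876
gripper_force: 0.0
```

Call:
{"fn": "carry_out", "kwargs": {"rows": [[-40,0,0,0],[-80,0,0,0]]}}

```text
clock: 22.05
ee_pos: [0.3089, -0.0854, 0.1984]
ee_rot: [[0.983, -0.092, 0.16], [-0.092, -0.996, -0.003], [0.16, -0.012, -0.987]]
force: [0.7, -0.1, 0.4]
grip_width: 0.0877
gripper_force: 0.0
```

Call:
{"fn": "carry_out", "kwargs": {"rows": [[-40,0,0,0],[-80,0,0,0]]}}

```text
clock: 22.22
ee_pos: [0.2884, -0.0971, 0.2032]
ee_rot: [[0.988, -0.09, 0.128], [-0.092, -0.996, 0.01], [0.126, -0.021, -0.992]]
force: [0.2, -0.4, -0.9]
grip_width: 0.0878
gripper_force: 0.0
```

Call:
{"fn": "carry_out", "kwargs": {"rows": [[-40,0,0,0],[-80,0,0,0]]}}

```text
clock: 22.38
ee_pos: [0.2641, -0.1119, 0.2105]
ee_rot: [[0.991, -0.089, 0.097], [-0.091, -0.995, 0.025], [0.095, -0.034, -0.995]]
force: [0.1, -0.3, -0.1]
grip_width: 0.0879
gripper_force: 0.0
```

```bash
python3 -c "
from h import *
st()"
```

```text
t 22.38 q [-0.622 -0.856  1.929  0.085  2.002  1.077] p [ 0.2641 -0.1119  0.2105] z [ 0.097  0.025 -0.995] xyaw -5.3 F [ 0.1 -0.3 -0.1] w 0.0879
```

Call:
{"fn": "carry_out", "kwargs": {"rows": [[16,-40,0,0],[32,-80,0,0],[48,-120,0,0],[64,-160,0,0],[80,-205,0,0],[80,-205,0,0]]}}

```text
clock: 22.88
ee_pos: [0.3633, 0.0894, 0.2246]
ee_rot: [[0.992, -0.085, 0.098], [-0.088, -0.996, 0.028], [0.096, -0.036, -0.995]]
force: [1.0, -0.1, 0.6]
grip_width: 0.0878
gripper_force: 0.0
```

Call:
{"fn": "carry_out", "kwargs": {"rows": [[-38,13,0,0],[-76,26,0,0]]}}

```text
clock: 23.05
ee_pos: [0.2854, 0.0677, 0.2139]
ee_rot: [[0.993, -0.085, 0.086], [-0.087, -0.996, 0.025], [0.084, -0.032, -0.996]]
force: [-1.3, -0.0, 0.9]
grip_width: 0.0879
gripper_force: 0.0
```

Call:
{"fn": "carry_out", "kwargs": {"rows": [[-38,13,0,0],[-76,26,0,0]]}}

```text
clock: 23.22
ee_pos: [0.2678, 0.0616, 0.2277]
ee_rot: [[0.994, -0.089, 0.06], [-0.091, -0.996, 0.017], [0.058, -0.023, -0.998]]
force: [0.7, -0.5, 0.5]
grip_width: 0.0878
gripper_force: 0.0
```

Call:
{"fn": "carry_out", "kwargs": {"rows": [[-38,13,0,0],[-76,26,0,0]]}}

```text
clock: 23.38
ee_pos: [0.2505, 0.0561, 0.2448]
ee_rot: [[0.995, -0.09, 0.031], [-0.091, -0.996, 0.01], [0.03, -0.013, -0.999]]
force: [0.5, 0.2, 0.9]
grip_width: 0.0876
gripper_force: 0.0
```

```bash
python3 -c "
from h import *
st()"
```

```text
t 23.38 q [ 0.076 -0.856  1.861  0.009  2.104  1.742] p [0.2505 0.0561 0.2448] z [ 0.031  0.01  -0.999] xyaw -5.2 F [0.5 0.2 0.9] w 0.0876
```

Call:
{"fn": "carry_out", "kwargs": {"rows": [[-38,13,0,0],[-76,26,0,0]]}}

```text
clock: 23.55
ee_pos: [0.2309, 0.0499, 0.2637]
ee_rot: [[0.996, -0.09, -0.001], [-0.09, -0.996, 0.003], [-0.001, -0.003, -1.0]]
force: [-0.2, 0.5, -0.0]
grip_width: 0.0878
gripper_force: 0.0
```

```bash
python3 -c "
from h import *
st();rel((.4207,.281,.2),(.4207,.281,.12))"
```

```text
t 23.55 q [ 0.063 -0.856  1.824  0.004  2.174  1.727] p [0.2309 0.0499 0.2637] z [-0.001  0.003 -1.   ] xyaw -5.2 F [-0.2  0.5 -0. ] w 0.0878
shift mm [ 168.2 -247.1   64.3]
shift mm [ 168.3 -246.8  144.3]
```

Vertical again. Now I'll go above the die.

Call:
{"fn": "carry_out", "kwargs": {"rows": [[22,-32,0,0],[44,-65,0,0],[66,-97,10,0],[88,-130,25,0],[110,-162,40,0],[132,-195,55,0],[154,-227,64,0],[168,-247,64,0],[168,-247,90,0],[168,-247,120,0],[168,-247,144,0],[168,-247,144,0],[168,-247,144,0]]}}

```text
clock: 24.63
ee_pos: [0.4199, 0.2812, 0.1177]
ee_rot: [[0.996, -0.09, -0.004], [-0.09, -0.996, 0.003], [-0.005, -0.002, -1.0]]
force: [0.6, 0.1, -0.1]
grip_width: 0.0878
gripper_force: 0.0
```

Run:
```python
from h import *
st();p,d=save('side','s5');cv2.imwrite('pics/s5c.png',cv2.resize(p[210:400,190:390],None,fx=3.1,fy=3.1,interpolation=cv2.INTER_CUBIC))
o=bot.get_obs();R=o['ee_rot']
for s in(0,-.027):
  for y in(-.044,.044): 
    a=proj('side',o['ee_pos']+s*R[:,2]+y*R[:,1]);print(s,y,a,(a-[190,210])*3.1)
# tablet top now
C=cloud('side',d);m=(abs(C[...,0]-.42)<.03)&(abs(C[...,1]-.28)<.035)&(C[...,2]>.058)&(C[...,2]<.074)
Q=C[m];print(len(Q),np.median(Q,0)); 
if len(Q)>20: print(cv2.minAreaRect((Q[:,:2]*1000).astype(np.float32)))
```

```text
t 24.63 q [ 0.519 -0.164  1.621  0.005  1.687  2.181] p [0.4199 0.2812 0.1177] z [-0.004  0.003 -1.   ] xyaw -5.2 F [ 0.6  0.1 -0.1] w 0.0878
0 -0.044 [267.2 316.5] [239.32 330.15]
0 0.044 [298.1 282. ] [335.11 223.2 ]
-0.027 -0.044 [265.7 306.7] [234.67 299.77]
-0.027 0.044 [297.5 272.1] [333.25 192.51]
569 [0.4220837  0.28697284 0.06534331]
((423.86859130859375, 284.7933654785156), (57.048824310302734, 36.392730712890625), 82.40835571289062)
```

View pics/s5c.png

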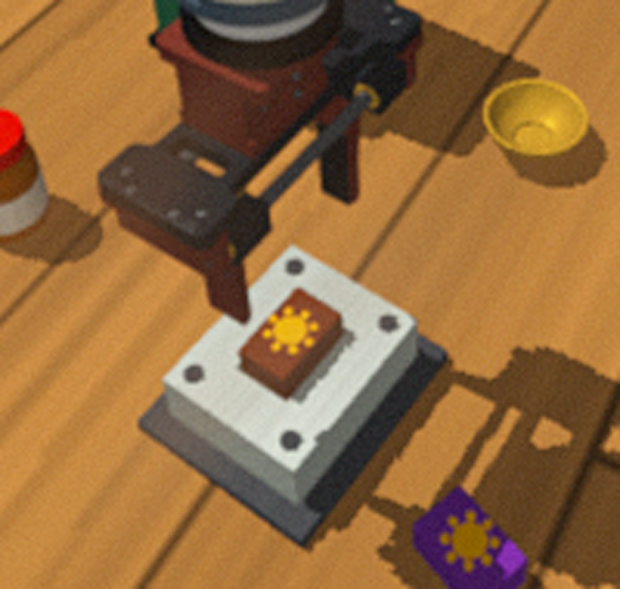

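The tablet stands proud at crop (290,340). The fingertips are at (232,312) and (340,197), about 20 mm above the nominal TCP. I'll descend and feel for the die's top.

Call:
{"fn": "carry_out", "kwargs": {"rows": [[1,0,25,0],[1,0,50,0],[1,0,70,0],[1,0,70,0]]}}

```text
clock: 25.02
ee_pos: [0.4201, 0.281, 0.0466]
ee_rot: [[0.996, -0.09, -0.005], [-0.09, -0.996, 0.002], [-0.005, -0.002, -1.0]]
force: [-0.7, -0.3, -0.7]
grip_width: 0.0876
gripper_force: 0.0
```

Call:
{"fn": "carry_out", "kwargs": {"rows": [[0,0,3,0],[0,0,6,0],[0,0,6,0]]}}

```text
clock: 25.27
ee_pos: [0.4219, 0.2822, 0.0443]
ee_rot: [[0.996, -0.09, -0.0], [-0.09, -0.996, 0.005], [-0.001, -0.005, -1.0]]
force: [-0.5, -0.2, -1.0]
grip_width: 0.0876
gripper_force: 0.0
```

Call:
{"fn": "carry_out", "kwargs": {"rows": [[0,0,2,0],[0,0,4,0],[0,0,4,0]]}}

```text
clock: 25.52
ee_pos: [0.4209, 0.2817, 0.0385]
ee_rot: [[0.996, -0.09, -0.003], [-0.09, -0.996, 0.004], [-0.003, -0.003, -1.0]]
force: [0.3, -0.5, 0.1]
grip_width: 0.0879
gripper_force: 0.0
```

Call:
{"fn": "carry_out", "kwargs": {"rows": [[0,0,2,0],[0,0,2,0]]}}

```text
clock: 25.68
ee_pos: [0.4206, 0.2816, 0.036]
ee_rot: [[0.996, -0.09, -0.003], [-0.09, -0.996, 0.003], [-0.004, -0.003, -1.0]]
force: [-1.1, -1.1, -0.6]
grip_width: 0.088
gripper_force: 0.0
```

Run:
```python
from h import *
fm(3);st()
```

```text
t 25.83 axisF [ 0.8 -0.3  0.2] mean 0.24 xyz [-0.08 -0.45  0.26] depth -13.68
t 25.83 q [ 0.519 -0.133  1.738  0.004  1.538  2.18 ] p [0.4207 0.2816 0.0362] z [-0.003  0.003 -1.   ] xyaw -5.2 F [ 0.2 -0.7  0.3] w 0.0875
```

Call:
{"fn": "carry_out", "kwargs": {"rows": [[0,0,1,0],[0,0,2,0],[0,0,2,0]]}}

```text
clock: 26.08
ee_pos: [0.4206, 0.2816, 0.034]
ee_rot: [[0.996, -0.09, -0.003], [-0.09, -0.996, 0.003], [-0.004, -0.003, -1.0]]
force: [-0.3, -0.7, 0.6]
grip_width: 0.0875
gripper_force: 0.0
```

Call:
{"fn": "carry_out", "kwargs": {"rows": [[0,0,1,0],[0,0,2,0],[0,0,2,0]]}}

```text
clock: 26.33
ee_pos: [0.4206, 0.2816, 0.032]
ee_rot: [[0.996, -0.09, -0.003], [-0.09, -0.996, 0.003], [-0.004, -0.003, -1.0]]
force: [0.1, -0.8, -0.1]
grip_width: 0.0876
gripper_force: 0.0
```

Call:
{"fn": "carry_out", "kwargs": {"rows": [[0,0,1,0],[0,0,1,0]]}}

```text
clock: 26.5
ee_pos: [0.4206, 0.2816, 0.031]
ee_rot: [[0.996, -0.09, -0.003], [-0.09, -0.996, 0.003], [-0.004, -0.003, -1.0]]
force: [0.1, 0.0, -0.6]
grip_width: 0.0881
gripper_force: 0.0
```

Run:
```python
from h import *
fm(3);st();p,d=save('side','s6');cv2.imwrite('pics/s6c.png',cv2.resize(p[250:370,220:360],None,fx=4.5,fy=4.5,interpolation=cv2.INTER_CUBIC))
```

```text
t 26.65 axisF [0.7 0.5 0.5] mean 0.53 xyz [ 0.35 -0.03  0.78] depth -18.10
t 26.65 q [ 0.519 -0.13   1.744  0.004  1.528  2.18 ] p [0.4207 0.2817 0.0313] z [-0.003  0.003 -1.   ] xyaw -5.2 F [ 0.2 -0.2  0.6] w 0.0879
```

View pics/s6c.png

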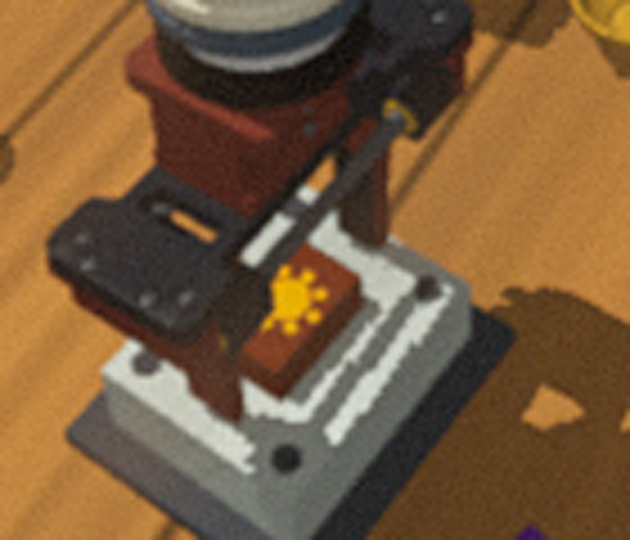

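The tips are just above the die's top, with about 15 mm of overlap on the tablet. Gripping.

Call:
{"fn": "carry_out", "kwargs": {"rows": [[0,0,0,0],[0,0,0,0],[0,0,0,0],[0,0,0,0],[0,0,0,0],[0,0,0,0],[0,0,0,0],[0,0,0,0],[0,0,0,0],[0,0,0,0]], "gripper": 255, "squeeze": 15}}

```text
clock: 27.53
ee_pos: [0.4207, 0.282, 0.0313]
ee_rot: [[0.996, -0.09, -0.003], [-0.09, -0.996, 0.004], [-0.003, -0.004, -1.0]]
force: [0.9, 2.8, 0.8]
grip_width: 0.0561
gripper_force: 14.9
```

Call:
{"fn": "carry_out", "kwargs": {"rows": [[0,0,0,0],[0,0,0,0],[0,0,-3,0],[0,0,-6,0],[0,0,-10,0],[0,0,-14,0],[0,0,-18,0],[0,0,-22,0],[0,0,-22,0],[0,0,-22,0]]}}

```text
clock: 28.37
ee_pos: [0.4211, 0.2815, 0.0537]
ee_rot: [[0.996, -0.09, -0.002], [-0.09, -0.996, 0.003], [-0.003, -0.003, -1.0]]
force: [0.9, 0.4, -0.9]
grip_width: 0.0562
gripper_force: 14.9
```

Run:
```python
from h import *
st();print(bot.get_obs()['gripper_force'])
a=np.radians(5.5);c=np.array([.4172,-.2518]);print('slot',c+.0465*np.array([np.cos(a),np.sin(a)]))
s=[.4635,-.2475]
rel((.4207,.2817,.18),(.45,-.2,.18),(s[0],s[1],.18),(s[0],s[1],.06))
```

```text
t 28.37 q [ 0.519 -0.143  1.715  0.004  1.569  2.18 ] p [0.4211 0.2815 0.0537] z [-0.002  0.003 -1.   ] xyaw -5.2 F [ 0.9  0.4 -0.9] w 0.0562
14.93014320731163
slot [ 0.46348592 -0.24734317]
shift mm [  -0.7   -0.6 -126.3]
shift mm [  71.9  476.5 -128. ]
shift mm [  89.7  522.6 -128.2]
shift mm [ 90.  523.   -8.2]
```

Call:
{"fn": "carry_out", "kwargs": {"rows": [[0,0,-20,0],[0,0,-45,0],[0,0,-70,0],[0,5,-95,0],[2,20,-115,0],[5,45,-126,0],[10,75,-127,0],[15,105,-127,0],[20,135,-127,0],[25,165,-127,0],[30,195,-127,0],[35,225,-127,-0.03],[40,255,-127,-0.06],[45,285,-127,-0.09],[50,315,-127,-0.12],[55,345,-127,-0.15],[60,375,-127,-0.18],[65,405,-128,-0.19],[71,435,-128,-0.19],[77,465,-128,-0.19]]}}

```text
clock: 30.03
ee_pos: [0.4557, -0.1905, 0.1794]
ee_rot: [[0.995, 0.099, -0.003], [0.099, -0.995, 0.003], [-0.003, -0.004, -1.0]]
force: [0.1, 0.4, -0.6]
grip_width: 0.0564
gripper_force: 14.9
```

Run:
```python
from h import *
st();print(bot.get_obs()['gripper_force'])
s=[.4635,-.2475]
rel((s[0],s[1],.18),(s[0],s[1],.04),(s[0],s[1],.0))
```

```text
t 30.03 q [-0.466 -0.194  1.538  0.002  1.802  1.006] p [ 0.4557 -0.1905  0.1794] z [-0.003  0.003 -1.   ] xyaw 5.7 F [ 0.1  0.4 -0.6] w 0.0564
14.930904060602188
shift mm [ 2.1 57.5 -0.8]
shift mm [  2.5  58.  139.2]
shift mm [  2.7  58.1 179.2]
```

Call:
{"fn": "carry_out", "kwargs": {"rows": [[1,25,0,0],[2,50,10,0],[2,58,35,0],[2,58,70,0],[2,58,105,0],[2,58,140,0],[2,58,160,0],[2,58,160,0],[2,58,160,0]]}}

```text
clock: 30.78
ee_pos: [0.4623, -0.2454, 0.0183]
ee_rot: [[0.995, 0.1, -0.006], [0.1, -0.995, 0.005], [-0.005, -0.005, -1.0]]
force: [-0.1, -0.6, 0.7]
grip_width: 0.0557
gripper_force: 14.9
```

Run:
```python
from h import *
st();p,d=save('side','s7');q,e=save('top','t7')
a=cv2.resize(p[150:230,335:435],(500,400),interpolation=cv2.INTER_CUBIC);cv2.imwrite('pics/m7.png',np.hstack([a,cv2.resize(q[175:265,375:445],(300,400))]))
fm(3)
```

```text
t 30.78 q [-5.540e-01 -6.800e-02  1.709e+00  1.000e-03  1.507e+00  9.170e-01] p [ 0.4623 -0.2454  0.0183] z [-0.006  0.005 -1.   ] xyaw 5.7 F [-0.1 -0.6  0.7] w 0.0557
t 31.03 axisF [-0.7 -1.2 -1.3] mean -1.04 xyz [ 0.47 -0.34 -0.91] depth -74.25
```

View pics/m7.png

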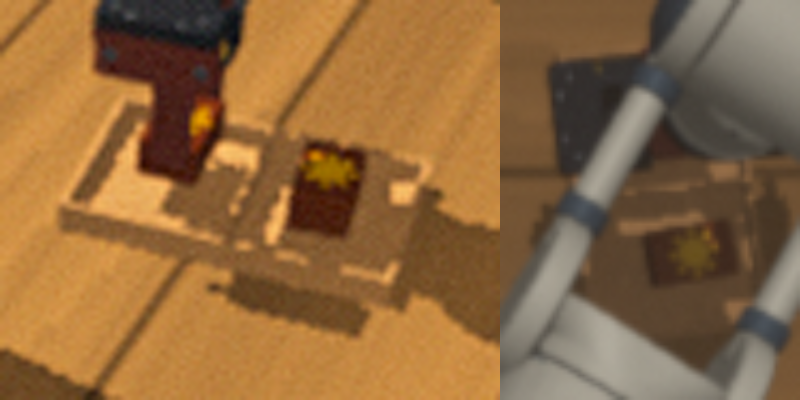

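The left panel shows the tablet at (185,140), well within the empty compartment, and the packed tablet untouched at (328,190). Lowering.

Call:
{"fn": "carry_out", "kwargs": {"rows": [[0,0,5,0],[0,0,10,0],[0,0,15,0],[0,0,18,0],[0,0,18,0]]}}

```text
clock: 31.45
ee_pos: [0.4625, -0.2453, -0.0]
ee_rot: [[0.995, 0.1, -0.005], [0.1, -0.995, 0.004], [-0.004, -0.005, -1.0]]
force: [-0.5, -0.4, -0.6]
grip_width: 0.0558
gripper_force: 14.9
```

Call:
{"fn": "carry_out", "kwargs": {"rows": [[0,0,1,0],[0,0,2,0],[0,0,2,0]]}}

```text
clock: 31.7
ee_pos: [0.4632, -0.2458, -0.0008]
ee_rot: [[0.995, 0.1, -0.003], [0.1, -0.995, 0.003], [-0.003, -0.004, -1.0]]
force: [-0.2, 0.4, -1.3]
grip_width: 0.0558
gripper_force: 14.9
```

Call:
{"fn": "carry_out", "kwargs": {"rows": [[0,0,1,0],[0,0,2,0],[0,0,2,0]]}}

```text
clock: 31.95
ee_pos: [0.4631, -0.2458, -0.0028]
ee_rot: [[0.995, 0.1, -0.003], [0.1, -0.995, 0.003], [-0.003, -0.004, -1.0]]
force: [0.2, -0.0, -0.6]
grip_width: 0.0563
gripper_force: 14.9
```

Run:
```python
from h import *
fm(3);st()
```

```text
t 32.10 axisF [-0.5 -1.2 -0.3] mean -0.67 xyz [ 0.16 -0.13 -0.66] depth -95.38
t 32.10 q [-5.540e-01 -5.300e-02  1.733e+00  1.000e-03  1.465e+00  9.170e-01] p [ 0.4632 -0.2458 -0.0026] z [-0.003  0.003 -1.   ] xyaw 5.7 F [-0.1 -0.7 -0.3] w 0.0562
```

Call:
{"fn": "carry_out", "kwargs": {"rows": [[0,0,1,0],[0,0,2,0],[0,0,2,0]]}}

```text
clock: 32.35
ee_pos: [0.4631, -0.2457, -0.0049]
ee_rot: [[0.995, 0.1, -0.003], [0.1, -0.995, 0.004], [-0.003, -0.004, -1.0]]
force: [0.2, -0.6, -1.5]
grip_width: 0.0557
gripper_force: 14.9
```

Call:
{"fn": "carry_out", "kwargs": {"rows": [[0,0,1,0],[0,0,1,0]]}}

```text
clock: 32.52
ee_pos: [0.4632, -0.2458, -0.0057]
ee_rot: [[0.995, 0.1, -0.003], [0.1, -0.995, 0.003], [-0.003, -0.004, -1.0]]
force: [-0.1, 0.3, 0.0]
grip_width: 0.0556
gripper_force: 14.9
```

Run:
```python
from h import *
fm(3);st()
```

```text
t 32.67 axisF [-0.9 -0.7 -0.9] mean -0.82 xyz [ 0.03 -0.36 -0.88] depth -98.08
t 32.67 q [-5.540e-01 -5.000e-02  1.737e+00  1.000e-03  1.460e+00  9.170e-01] p [ 0.4632 -0.2458 -0.0057] z [-0.003  0.003 -1.   ] xyaw 5.7 F [-0.  -0.7 -1. ] w 0.0559
```

One or two more small steps until the force changes.

Call:
{"fn": "carry_out", "kwargs": {"rows": [[0,0,0.7,0],[0,0,0.7,0]]}}

```text
clock: 32.83
ee_pos: [0.4632, -0.2458, -0.0057]
ee_rot: [[0.995, 0.1, -0.003], [0.1, -0.995, 0.003], [-0.003, -0.003, -1.0]]
force: [-1.7, 0.8, 4.2]
grip_width: 0.0559
gripper_force: 14.9
```

Call:
{"fn": "carry_out", "kwargs": {"rows": [[0,0,0.7,0],[0,0,0.7,0]]}}

```text
clock: 33.0
ee_pos: [0.4633, -0.2458, -0.0057]
ee_rot: [[0.995, 0.1, -0.003], [0.1, -0.995, 0.003], [-0.002, -0.003, -1.0]]
force: [-3.7, 2.0, 7.5]
grip_width: 0.0561
gripper_force: 14.9
```

Run:
```python
from h import *
fm(3);st()
```

```text
t 33.15 axisF [9.2 9.3 9.3] mean 9.30 xyz [-4.44  2.43  8.04] depth -98.16
t 33.15 q [-5.540e-01 -5.100e-02  1.737e+00  1.000e-03  1.459e+00  9.170e-01] p [ 0.4633 -0.2458 -0.0057] z [-0.003  0.003 -1.   ] xyaw 5.7 F [-4.4  2.4  8.1] w 0.0563
```

Seated on the floor. I'll ease off, open part way and rise.

Call:
{"fn": "carry_out", "kwargs": {"rows": [[0,0,-0.7,0],[0,0,-0.7,0]]}}

```text
clock: 33.32
ee_pos: [0.4633, -0.2458, -0.0058]
ee_rot: [[0.995, 0.1, -0.003], [0.1, -0.995, 0.003], [-0.002, -0.003, -1.0]]
force: [-2.0, 2.0, 5.2]
grip_width: 0.0558
gripper_force: 14.9
```

Call:
{"fn": "carry_out", "kwargs": {"rows": [[0,0,0,0],[0,0,0,0],[0,0,0,0],[0,0,0,0],[0,0,0,0],[0,0,0,0]], "gripper": 64}}

```text
clock: 33.82
ee_pos: [0.4631, -0.2457, -0.0065]
ee_rot: [[0.995, 0.1, -0.003], [0.1, -0.995, 0.003], [-0.003, -0.004, -1.0]]
force: [0.0, 0.3, 0.6]
grip_width: 0.0654
gripper_force: 0.0
```

Call:
{"fn": "carry_out", "kwargs": {"rows": [[0,0,-3,0],[0,0,-8,0],[0,0,-20,0],[0,0,-40,0],[0,0,-70,0],[0,0,-100,0],[-30,0,-130,0],[-70,0,-150,0],[-110,0,-150,0],[-110,0,-150,0],[-110,0,-150,0]]}}

```text
clock: 34.73
ee_pos: [0.3534, -0.2579, 0.1463]
ee_rot: [[0.995, 0.097, 0.0], [0.097, -0.995, 0.0], [0.0, -0.0, -1.0]]
force: [0.5, -0.8, -0.1]
grip_width: 0.0659
gripper_force: 0.0
```

Run:
```python
from h import *
st();p,d=save('side','s8')
cv2.imwrite('pics/m8.png',np.hstack([cv2.resize(p[150:230,335:435],(500,400),interpolation=cv2.INTER_CUBIC),cv2.resize(p[160:220,265:320],(300,400))]))
C=cloud('side',d);Q=C[(abs(C[...,0]-.463)<.035)&(abs(C[...,1]+.246)<.04)&(C[...,2]>.022)&(C[...,2]<.045)];print(len(Q),np.median(Q,0),np.percentile(Q[:,2],[10,90]))
```

```text
t 34.73 q [-7.090e-01 -3.580e-01  1.731e+00  1.000e-03  1.768e+00  7.650e-01] p [ 0.3534 -0.2579  0.1463] z [ 0.  0. -1.] xyaw 5.6 F [ 0.5 -0.8 -0.1] w 0.0659
162 [ 0.46563548 -0.23856883  0.02808133] [0.02478971 0.02984133]
```

View pics/m8.png

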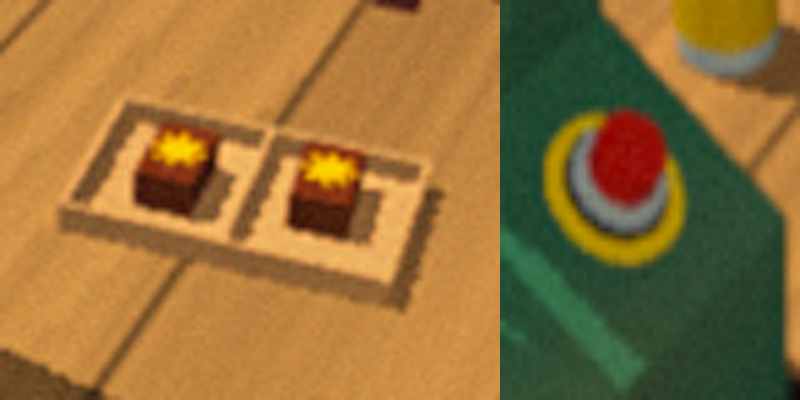

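The tablet lies flat, rosette up, in its compartment at (178,165), with the packed one untouched at (328,185). The arm is clear of everything and the button is released, so I'll hand the job in.

```bash
python3 -c "
from plant import bot
print(bot.job_done())"
```

```text
the job is handed in; nothing more can be done
None
```

I handed the job in at about 35 s, but it returned no verdict: the button was held halfway for over a second and then pressed fully down, and the tablet now lies flat, rosette up, in the tray's empty compartment with the arm clear. I tilted the tool for the button by commanding poses out of reach, since the moves have no tilt of their own.

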